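# Find the steel master by heft and zero the height setter

### The job

One of the three identical closed cases holds a steel master cylinder; the other two hold light plastic blanks. Find the heavy case by hefting, lifting it level a few centimetres clear of the bench and standing it down again, and without opening a light one slide its lid fully open and take out the cylinder. Press the cylinder, upright, down on the middle of the height setter's sprung platen until the platen is fully down for a moment, then let it rise and leave the cylinder standing there, with all three cases upright on the bench and the wrench, step block and bottle left alone.

Things in the scene. Friction and masses are not known exactly. Their poses are not given: they have to be found in the camera images.
- case_a_mid (a point): Centre of one of three identical closed loose grey cases, 34 mm above its underside. 130 mm long (x, the way its lid opens), 56 wide (y), side walls 68 high, 5 thick; z up. Filled, a light one weighs about 0.37 kg, the heavy one 0.7; looks tell nothing. To heft it, grip across the 56 mm from above, some 30 mm above the bench.
- lid_a (a joint): Sliding lid of that case: 0 shut, 0.105 fully open (m). Slides along the case's +x between the side walls and overhangs the far end when open; stays where left. Friction about 1.2 N: pushing its ridge moves the lid, not the case.
- lid_a_ridge (a point): Top centre of that lid's thumb ridge: a bar 10 mm thick (case's x), 34 wide, 14 high; top 80 mm above the case's underside, side walls' rims 12 mm lower. When shut it is 46 mm to the -x side of the case's centre; it moves with the lid. Push its -x face towards +x. Axes as the case's.
- slug_a_mid (a point): Centre, half-way up, of the upright cylinder in that case: 34 mm diameter, 50 tall, z its axis; 10 mm to the -x side of the case's centre, on a 5 mm floor in a 10 mm high cradle. Steel (0.4 kg) in the heavy case, white plastic (0.055 kg) in the others. Lid open, 33 mm is free beside it towards -x, 39 towards +x, 6 across: grip along the case's x.
- case_b_mid (a point): Centre of one of three identical closed loose grey cases, 34 mm above its underside. 130 mm long (x, the way its lid opens), 56 wide (y), side walls 68 high, 5 thick; z up. Filled, a light one weighs about 0.37 kg, the heavy one 0.7; looks tell nothing. To heft it, grip across the 56 mm from above, some 30 mm above the bench.
- lid_b (a joint): Sliding lid of that case: 0 shut, 0.105 fully open (m). Slides along the case's +x between the side walls and overhangs the far end when open; stays where left. Friction about 1.2 N: pushing its ridge moves the lid, not the case.
- lid_b_ridge (a point): Top centre of that lid's thumb ridge: a bar 10 mm thick (case's x), 34 wide, 14 high; top 80 mm above the case's underside, side walls' rims 12 mm lower. When shut it is 46 mm to the -x side of the case's centre; it moves with the lid. Push its -x face towards +x. Axes as the case's.
- slug_b_mid (a point): Centre, half-way up, of the upright cylinder in that case: 34 mm diameter, 50 tall, z its axis; 10 mm to the -x side of the case's centre, on a 5 mm floor in a 10 mm high cradle. Steel (0.4 kg) in the heavy case, white plastic (0.055 kg) in the others. Lid open, 33 mm is free beside it towards -x, 39 towards +x, 6 across: grip along the case's x.
- case_c_mid (a point): Centre of one of three identical closed loose grey cases, 34 mm above its underside. 130 mm long (x, the way its lid opens), 56 wide (y), side walls 68 high, 5 thick; z up. Filled, a light one weighs about 0.37 kg, the heavy one 0.7; looks tell nothing. To heft it, grip across the 56 mm from above, some 30 mm above the bench.
- lid_c (a joint): Sliding lid of that case: 0 shut, 0.105 fully open (m). Slides along the case's +x between the side walls and overhangs the far end when open; stays where left. Friction about 1.2 N: pushing its ridge moves the lid, not the case.
- lid_c_ridge (a point): Top centre of that lid's thumb ridge: a bar 10 mm thick (case's x), 34 wide, 14 high; top 80 mm above the case's underside, side walls' rims 12 mm lower. When shut it is 46 mm to the -x side of the case's centre; it moves with the lid. Push its -x face towards +x. Axes as the case's.
- slug_c_mid (a point): Centre, half-way up, of the upright cylinder in that case: 34 mm diameter, 50 tall, z its axis; 10 mm to the -x side of the case's centre, on a 5 mm floor in a 10 mm high cradle. Steel (0.4 kg) in the heavy case, white plastic (0.055 kg) in the others. Lid open, 33 mm is free beside it towards -x, 39 towards +x, 6 across: grip along the case's x.
- platen (a joint): Sprung platen of the height setter: 0 up, 0.008 fully down (m). Starts to move at about 4 N, fully down at about 12 N; springs back up when let go, and stays up (within a millimetre) under the steel cylinder's weight alone.
- platen_top (a point): Centre of the top of the platen, a flat bright steel disc of 60 mm diameter on a squat round dark steel height setter (84 mm wide, 40 mm tall, fixed to the bench). 52 mm above the bench when up; z up.
- wrench: Bystander: steel wrench, 200 mm long, lying on the right. Leave alone.
- stepblock: Bystander: dark steel stepped clamping block, 75 x 30 x 48 mm, on the left. Leave alone. Origin at its underside.
- oiler: Bystander: white plastic bottle, 56 mm diameter, 130 mm tall, on the left. Leave alone. Origin at its underside.
There are look-alikes about, which are no part of the job. Leave any red look-alike of the part that bears case_b_mid alone. Leave any orange look-alike of the part that bears case_a_mid alone.

How it is judged (in metres and radians):
On the way, in this order (a step that is already met when the one before it is completed fails the run):
1. the heavy case (its cylinder bears on it with its weight, over 2.5 N) is lifted level, at least 15 mm clear of the bench, its lid still shut (((height (world z) of case_a_mid above 0.049 m and angle between case_a_mid's own z axis and vertical below 0.2 rad and value of joint lid_a below 0.02 m and contact force between slug_a and case_a above 2.5 N) or (height (world z) of case_b_mid above 0.049 m and angle between case_b_mid's own z axis and vertical below 0.2 rad and value of joint lid_b below 0.02 m and contact force between slug_b and case_b above 2.5 N) or (height (world z) of case_c_mid above 0.049 m and angle between case_c_mid's own z axis and vertical below 0.2 rad and value of joint lid_c below 0.02 m and contact force between slug_c and case_c above 2.5 N))), for 0.2 s.
2. the heavy case stands on the bench again and its lid is slid fully open (95 mm or more) (((value of joint lid_a above 0.095 m and height (world z) of case_a_mid below 0.04 m and contact force between slug_a and case_a above 2.5 N) or (value of joint lid_b above 0.095 m and height (world z) of case_b_mid below 0.04 m and contact force between slug_b and case_b above 2.5 N) or (value of joint lid_c above 0.095 m and height (world z) of case_c_mid below 0.04 m and contact force between slug_c and case_c above 2.5 N))), for 0.1 s.
3. its cylinder, lifted out of the case, presses the platen fully down (7 mm or more) (value of joint platen above 0.007 m and ((contact force between slug_a and platen above 4 N and horizontal distance between slug_a_mid and platen_top below 0.02 m and angle between slug_a_mid's own z axis and vertical below 0.2 rad) or (contact force between slug_b and platen above 4 N and horizontal distance between slug_b_mid and platen_top below 0.02 m and angle between slug_b_mid's own z axis and vertical below 0.2 rad) or (contact force between slug_c and platen above 4 N and horizontal distance between slug_c_mid and platen_top below 0.02 m and angle between slug_c_mid's own z axis and vertical below 0.2 rad))), for 0.2 s.
At the end, for the whole second after the job is handed in: The steel cylinder stands released and at rest, upright (within 0.1 rad), on the platen, within 15 mm of its centre, the platen risen again (joint under 3 mm); all three cases stand upright on the bench (((angle between slug_a_mid's own z axis and vertical below 0.1 rad and horizontal distance between slug_a_mid and platen_top below 0.015 m and z of slug_a_mid in the frame of platen_top between 0.022 and 0.029 m and contact force between slug_a and platen above 2.5 N and linear speed of slug_a below 0.02 m/s) or (angle between slug_b_mid's own z axis and vertical below 0.1 rad and horizontal distance between slug_b_mid and platen_top below 0.015 m and z of slug_b_mid in the frame of platen_top between 0.022 and 0.029 m and contact force between slug_b and platen above 2.5 N and linear speed of slug_b below 0.02 m/s) or (angle between slug_c_mid's own z axis and vertical below 0.1 rad and horizontal distance between slug_c_mid and platen_top below 0.015 m and z of slug_c_mid in the frame of platen_top between 0.022 and 0.029 m and contact force between slug_c and platen above 2.5 N and linear speed of slug_c below 0.02 m/s)) and value of joint platen below 0.003 m and angle between each of case_a_mid, case_b_mid, case_c_mid's own z axis and vertical below 0.06 rad and height (world z) of each of case_a_mid, case_b_mid, case_c_mid below 0.04 m); the robot touches nothing.
It fails at once if the lid of a case with a light cylinder in it is slid open more than 20 mm ((value of joint lid_a between 0.02 and 0.05 m and contact force between slug_a and case_a below 1.5 N and distance between slug_a_mid and case_a_mid below 0.03 m) or (value of joint lid_b between 0.02 and 0.05 m and contact force between slug_b and case_b below 1.5 N and distance between slug_b_mid and case_b_mid below 0.03 m) or (value of joint lid_c between 0.02 and 0.05 m and contact force between slug_c and case_c below 1.5 N and distance between slug_c_mid and case_c_mid below 0.03 m)).
It fails at once if a bystander (wrench, step block or bottle) moved more than 20 mm (distance of any of wrench, stepblock, oiler from where it was at the start of the episode above 0.02 m).
It fails at once if a case tipped by more than about 35 degrees (angle between any of case_a_mid, case_b_mid, case_c_mid's own z axis and vertical above 0.6 rad).
It also fails if it takes over 72 s, if anything falls off the work surface, if the arm or the gripper's body presses on something with over 40 N, if the wrist force passes 120 N, or if a joint passes its speed limit or range.

### The arm

A 6-joint arm with a two-finger parallel gripper is mounted at the origin on the work surface. World frame = base frame: x ahead of the robot, y to its left, z up, the work surface at z = 0. Lengths are in mm, angles in degrees, forces in N, time in s.
With the tool pointing down it reaches from about 300 to 850 mm from the base axis. Payload 4.2 kg.
Tool frame: the origin (TCP) lies on the centre line of the jaws, within the pads' length; the fingertips stand 14 mm ahead of it and the grasp point (between the pads) lies 5 mm behind it; z points along the fingers, y is the direction in which the jaws open and shut (so a half turn about z gives the same grasp; the last joint's range is limited). The gripper opens to 91 mm and grips with 3 to 60 N. Pads are 32 mm wide; open, the fingers measure 118 mm over their backs; the gripper's body (76 mm by 178 mm) begins 60 mm behind the grasp point.
Start: joints at [-68.812, 18.312, 89.639, -0, 72.044, -1.146], TCP at [218.507, -531.883, 202.276] pointing down, gripper open.
Joint ranges: [-177.97, 177.97], [-48.28, 115.42], [12.27, 149.76], [-77.06, 257.06], [2.81, 150.46], [-146.56, 146.56]. Speed limits (degrees/s): [147.25, 147.25, 180, 180, 180, 180].

### API

Orientations are given as [roll, pitch, yaw] about the fixed x, y, z axes, in that order (R = Rz(yaw) Ry(pitch) Rx(roll)).
In Python, from workcell import env gives the robot as it stands.
- The arm moves only by the tool play_rows, never from a script. Its argument "increments" is a list of rows, each a list of 5 numbers: the shift along the world's x, y, z in mm, then the turn about the world's z in degrees, then the closure, from 0 (fully open) to 1 (shut). In form: [[x, y, z, yaw, fingers], ...]. A call has 1 to 20 rows; each row shifts and turns the commanded pose from where the row before left it; what a row does not reach is not made up. A row lasts 1/8 s, in which the tool goes at most 62.5 mm and 10.7 degrees, less where a joint would pass 70% of its speed; a pose out of reach is approached as far as the arm can. A call is refused whole if a number of a shift passes 62.5 or a number of a turn 10.7, either way. A call with a gripper value outside its range is refused whole. The fingers move at their own pace and stop on an object; "newtons" is the grip in N (left out, the last holds). Time passes only in rows, so rows that do not move let the fingers close. It gives the time, the measured TCP pose, the force and the opening at its end, in the units of the state.
- env.state(): the state, without advancing time (a new reading comes with each control period).
- env.grab_frame(name): name is "side" or "top"; returns the picture (420x560x3 uint8, red, green, blue); there is no depth.
- env.calibration(name): a dict with "fx", "fy", "cx", "cy" (pixels), "dist_coeffs" ([k1, k2, p1, p2, k3] as OpenCV has them; the pictures are not rectified), "R" (3x3) and "t" (3): a world point X has camera coordinates R X + t. Camera axes: x right, y down, z forward; pixel columns grow to the right and rows downward; lengths in mm; the calibration is good to about 2 mm. A picture is of the moment at which its call begins. calibration takes no time and is no camera call.
- env.job_done(): hands the job in, once; it reports no verdict.
The state is a dict: "time_s": time; "qpos": joint angles; "qvel": joint speeds; "effort": joint torques, N m; "ee_pos": TCP position; "ee_rot": TCP orientation; "force": force on the tool from outside, world axes, zero at the start; "torque": the same for the moment, N m; "gripper_width": finger opening in mm.
Only numpy, scipy, OpenCV 4.12 (cv2) and the standard library are available. Lean on these libraries where they do the work, as an engineer would, in place of code of your own. Each camera call takes 0.05 s, during which the arm holds its last target.

## Working session

There is one attempt and no reset: what is moved stays moved. The work goes in short steps, Python scripts to look and compute and a tool call to move; the robot and the scene stay as the last step left them, time stands still between calls to the robot, and variables do not carry over. Pictures are saved under pics/ and viewed, and the job is handed in when it is done.

Besides the shell and the picture viewer there is one more tool, called after "Emit:" by a JSON object that holds its "method" and its "body", one argument or row to a line. play_rows: Moves the arm, as the interface text tells. Its arguments: {"type":"object","properties":{"increments":{"type":"array"},"newtons":{"type":"number"}},"required":["increments"]}

```bash
ls; mkdir -p pics
python3 - <<'E'
from workcell import env
import cv2
print(env.state())
for n in ("side","top"):
    f=env.grab_frame(n); cv2.imwrite(f"pics/{n}0.png",f[:,:,::-1])
    print(n,env.calibration(n))
E
```

```text
pics
{'time_s': 0.0, 'qpos': array([-6.88135732e+01,  1.83490747e+01,  8.97051416e+01, -3.03762559e-03,
        7.20429227e+01, -1.14686729e+00]), 'qvel': array([-0.08491424,  0.05150305, -0.10676787, -0.0725571 ,  0.01541934,
        0.02660551]), 'effort': array([ 1.84903278e-03, -4.12458444e+01, -2.31972063e+01,  7.29459221e-02,
        4.57600015e-02, -1.42280037e-04]), 'ee_pos': array([ 218.28637638, -531.39965005,  201.45458486]), 'ee_rot': array([-1.79902823e+02,  9.43224312e-04,  2.23342339e+01]), 'force': array([ 0.99559849, -0.9619497 ,  0.48489449]), 'torque': array([ 0.0410715 , -0.01094238,  0.02360694]), 'gripper_width': 91.34550829504356}
side {'fx': 529.3554938508576, 'fy': 529.3554938508576, 'cx': 273.4691899231009, 'cy': 210.09108880394405, 'dist_coeffs': array([-0.09378818,  0.        ,  0.        ,  0.        ,  0.        ]), 'R': array([[-0.76609166, -0.64272529, -0.00278934],
       [-0.41214559,  0.49457475, -0.76520052],
       [ 0.49319326, -0.58506412, -0.64378598]]), 't': array([ 304.27655259,  192.88511759, 1297.39466036])}
top {'fx': 500.32481133831664, 'fy': 500.32481133831664, 'cx': 283.8133143078983, 'cy': 212.72025061420916, 'dist_coeffs': array([-0.18728597,  0.        ,  0.        ,  0.        ,  0.        ]), 'R': array([[ 0.00497058, -0.99983992,  0.0171883 ],
       [-0.99496497, -0.00666547, -0.10000138],
       [ 0.10009994, -0.01660469, -0.99483882]]), 't': array([   7.93685682,  381.16119516, 1545.10090797])}
```

View pics/side0.png

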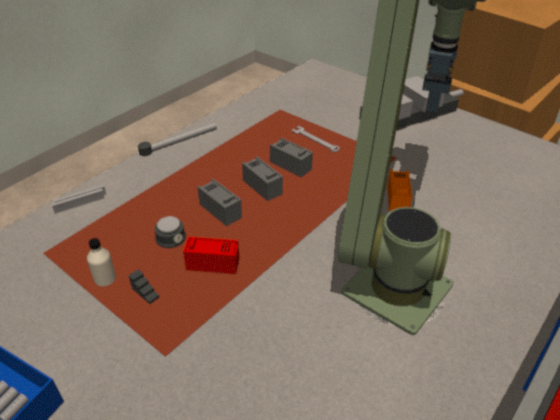

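View pics/top0.png

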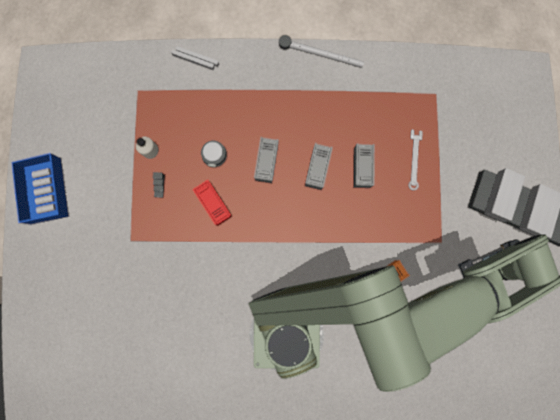

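The top view shows three grey cases at about (266,160), (319,166) and (365,165), the height setter at (213,153), the red look-alike at (212,203), the wrench at (415,160), the bottle at (147,147) and the step block at (158,185). I'll zoom in to find the rims and ridges.

```bash
cat > h.py <<'E'
import numpy as np, cv2
from workcell import env
def cal(n):
    c=env.calibration(n); K=np.array([[c['fx'],0,c['cx']],[0,c['fy'],c['cy']],[0,0,1.]])
    return K,np.array(c['dist_coeffs']),np.array(c['R']),np.array(c['t'])
def ray(n,px):
    K,d,R,t=cal(n)
    p=cv2.undistortPoints(np.array(px,float).reshape(-1,1,2),K,d).reshape(-1,2)
    D=np.c_[p,np.ones(len(p))]@R
    return -R.T@t,D
def onz(n,px,z):
    C,D=ray(n,px); s=(z-C[2])/D[:,2]; return C+D*s[:,None]
def proj(n,X):
    K,d,R,t=cal(n)
    return cv2.projectPoints(np.array(X,float).reshape(-1,1,3),cv2.Rodrigues(R)[0],t,K,d)[0].reshape(-1,2)
def crop(n,img,x0,y0,w,h,k,name):
    c=cv2.resize(img[y0:y0+h,x0:x0+w],None,fx=k,fy=k,interpolation=cv2.INTER_CUBIC)
    cv2.imwrite(name,c[:,:,::-1] if c.ndim==3 else c)
E
python3 - <<'E'
from h import *
t=cv2.imread('pics/top0.png')[:,:,::-1]; s=cv2.imread('pics/side0.png')[:,:,::-1]
crop('top',t,190,125,200,75,4,'pics/topz.png')
crop('side',s,150,125,180,130,4,'pics/sidez.png')
for n,im in(('top',t),('side',s)):
    hsv=cv2.cvtColor(np.ascontiguousarray(im),cv2.COLOR_RGB2HSV)
    m=((hsv[...,1]<70)).astype(np.uint8)*255
    box=(135,90,440,240) if n=='top' else (140,110,345,260)
    mm=np.zeros_like(m); mm[box[1]:box[3],box[0]:box[2]]=m[box[1]:box[3],box[0]:box[2]]
    cs,_=cv2.findContours(mm,cv2.RETR_EXTERNAL,cv2.CHAIN_APPROX_NONE)
    for c in cs:
        if cv2.contourArea(c)>100:
            print(n,cv2.contourArea(c),cv2.boundingRect(c),cv2.minAreaRect(c))
E
```

```text
top 216.0 (153, 172, 11, 26) ((158.0, 184.5), (25.0, 10.0), 90.0)
top 806.5 (354, 144, 21, 44) ((364.0, 165.5), (43.0, 20.0), 90.0)
top 749.0 (305, 143, 28, 46) ((318.3819580078125, 166.00164794921875), (18.72396469116211, 43.68925094604492), 13.240518569946289)
top 487.5 (201, 141, 25, 26) ((213.0, 153.5), (25.0, 24.0), 90.0)
top 765.5 (254, 137, 25, 46) ((265.7427673339844, 159.4219512939453), (19.08317756652832, 43.7924690246582), 8.746162414550781)
top 321.5 (136, 137, 22, 22) ((146.25001525878906, 147.25001525878906), (23.33452033996582, 16.970561981201172), 45.0)
top 354.0 (408, 129, 15, 62) ((414.1029357910156, 159.66175842285156), (11.964653968811035, 60.8203239440918), 4.39870548248291)
top 219.5 (313, 90, 127, 69) ((376.0, 124.0), (68.0, 126.0), 90.0)
side 662.0 (155, 217, 30, 30) ((169.4729766845703, 231.33782958984375), (29.756216049194336, 27.783428192138672), 80.53767395019531)
side 1755.0 (280, 204, 65, 56) ((311.9999694824219, 231.5), (54.99999237060547, 63.99999237060547), 90.0)
side 1116.0 (198, 180, 43, 45) ((219.39590454101562, 201.01097106933594), (50.89103317260742, 28.387943267822266), 38.990997314453125)
side 999.0 (243, 157, 39, 43) ((262.3034362792969, 177.64137268066406), (48.3869514465332, 27.129575729370117), 40.23635482788086)
side 959.5 (271, 139, 41, 37) ((290.9000244140625, 156.20001220703125), (44.72135925292969, 26.385601043701172), 26.56505012512207)
side 159.0 (292, 127, 47, 25) ((315.5000305175781, 138.50001525878906), (49.64070510864258, 6.7082037925720215), 26.56505012512207)
side 731.5 (284, 110, 61, 26) ((314.0, 122.5), (25.0, 60.0), 90.0)
side 5525.5 (140, 110, 138, 83) ((208.49998474121094, 151.0), (81.99998474121094, 136.99996948242188), 90.0)
```

View pics/topz.png

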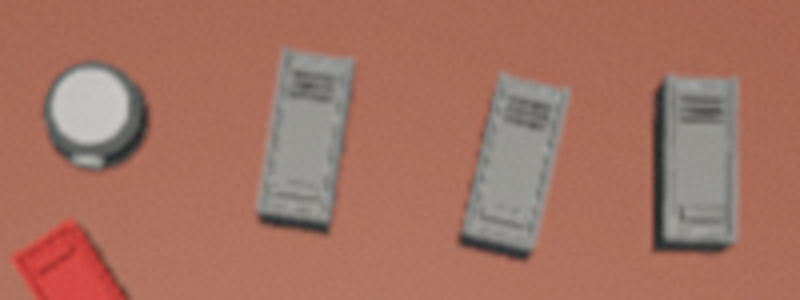

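View pics/sidez.png

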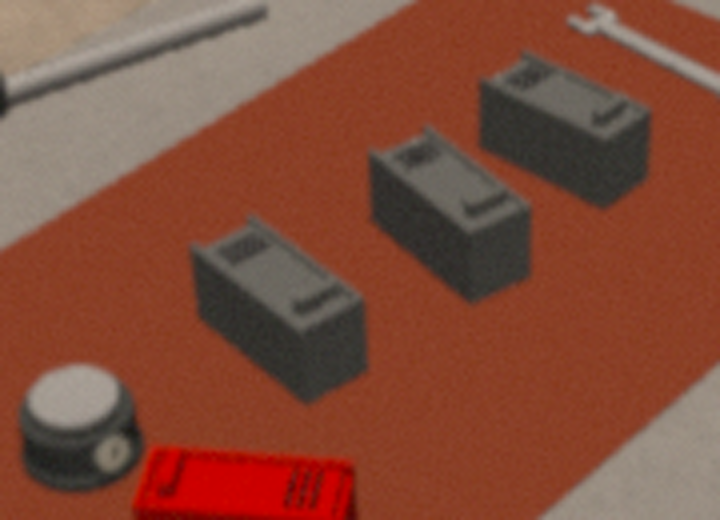

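Run:
```python
from h import *
t=cv2.imread('pics/top0.png')[:,:,::-1].copy(); s=cv2.imread('pics/side0.png')[:,:,::-1].copy()
Z=lambda p,x0,y0:(np.array(p,float)+.5)/4-.5+[x0,y0]
# far-left, far-right, near-right, near-left in the picture (rim z=68)
T={'L':[(284,48),(355,58),(329,222),(258,213)],'M':[(501,73),(570,90),(534,248),(461,235)],'R':[(667,76),(738,76),(735,243),(664,241)]}
S={'L':[(192,248),(252,217),(365,298),(308,333)],'M':[(370,152),(430,127),(530,205),(473,238)],'R':[(480,82),(527,53),(650,108),(605,145)]}
def an(P):
    c=P.mean(0); a=(P[0]+P[1]-P[2]-P[3])/2; w=(P[0]+P[3]-P[1]-P[2])/2
    return c[:2].round(1),'len',np.linalg.norm(a).round(1),'w',np.linalg.norm(w).round(1),'yaw',np.degrees(np.arctan2(a[1],a[0])).round(1),np.degrees(np.arctan2(-w[0],w[1])).round(1)
for k in 'LMR':
    print(k,'top',*an(onz('top',Z(T[k],190,125),68)))
    print(k,'side',*an(onz('side',Z(S[k],150,125),68)))
print('platen top',onz('top',Z([(90,105)],190,125),52)[0], 'side',onz('side',Z([(80,397)],150,125),52)[0])
```

```text
L top [543.6  65.7] len 130.3 w 55.0 yaw -8.2 -7.4
L side [539.3  66.9] len 128.7 w 53.2 yaw -7.0 -5.8
M top [524.5 -95.7] len 128.9 w 55.7 yaw -13.4 -11.5
M side [520.3 -94.4] len 129.3 w 56.1 yaw -13.6 -9.7
R top [ 528.3 -238.7] len 130.7 w 55.5 yaw -2.0 0.0
R side [ 524.1 -235.6] len 126.1 w 59.3 yaw -1.4 1.2
platen top [569.73655159 234.8051503   52.        ] side [562.32073321 233.28697712  52.        ]
```

The rim corners give 130 × 55 mm rectangles, which matches the cases. The two views agree to about 4 mm, and every ridge is on the near (-x) side. I'll heft the right case first.

Emit:
{"method": "play_rows", "body": {
  "increments": [
    [38,36.8,0,-3,0],
    [38,36.8,0,-3,0],
    [38,36.8,0,-3,0],
    [38,36.8,0,-3,0],
    [38,36.8,0,-3,0],
    [38,36.8,0,-3,0],
    [38,36.8,0,-3,0],
    [38,36.8,0,-2.3,0],
    [0,0,-40,0,0],
    [0,0,-40,0,0],
    [0,0,0,0,0]
  ],
  "newtons": 35
}}

```text
time_s: 1.48
ee_pos: [520.1, -236.1, 119.1]
ee_rot: [-179.8, 0.4, -0.9]
force: [-0.6, -0.3, 0.2]
gripper_width: 91.3
```

Run:
```python
from h import *
t=env.grab_frame('top'); s=env.grab_frame('side')
crop('top',t,290,110,150,110,5,'pics/topz1.png')
crop('side',s,220,70,160,120,5,'pics/sidez1.png')
st=env.state(); print(st['time_s'],st['ee_pos'],st['ee_rot'],st['force'])
```

```text
1.575 [ 522.95540727 -237.80838956  122.9981476 ] [ 1.79980006e+02 -3.85523867e-02 -9.77621282e-01] [0.74333606 0.46581492 0.68459482]
```

View pics/sidez1.png

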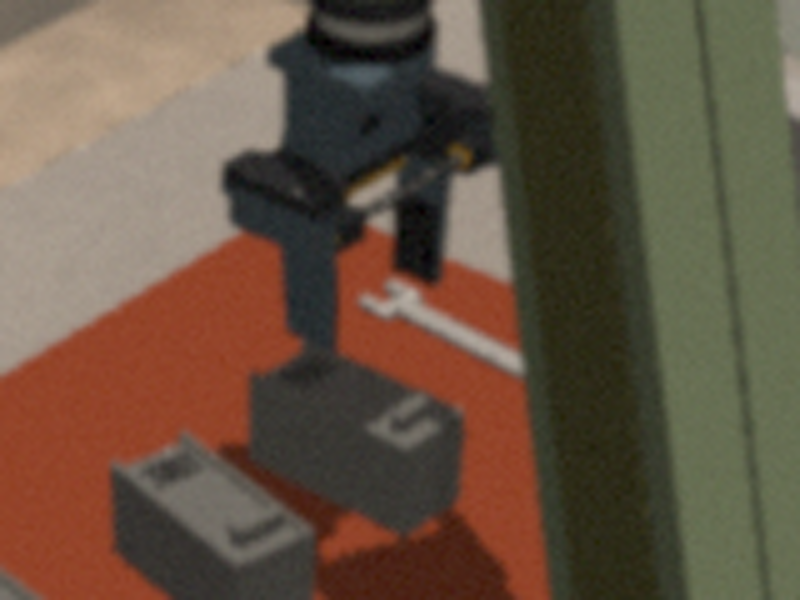

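View pics/topz1.png

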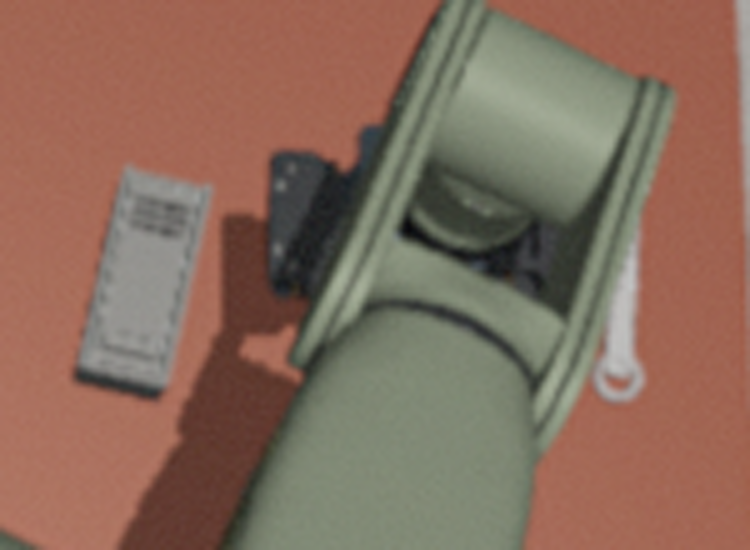

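The side view shows the open fingers straddling the right case, and the measured TCP agrees with the command. Next I descend, grip and lift.

Emit:
{"method": "play_rows", "body": {
  "increments": [
    [0,0,-40,0,0],
    [0,0,-35,0,0],
    [0,0,-17,0,0],
    [0,0,0,0,0.3],
    [0,0,0,0,1],
    [0,0,0,0,1],
    [0,0,0,0,1],
    [0,0,0,0,1]
  ],
  "newtons": 35
}}

```text
time_s: 2.58
ee_pos: [523.3, -238.3, 31.5]
ee_rot: [179.9, -0.1, -0.9]
force: [-1.0, -1.8, 6.0]
gripper_width: 55.6
```

Run:
```python
from h import *
st=env.state(); print(st['time_s'],st['ee_pos'],st['ee_rot'],st['force'],st['gripper_width'],st['effort'][:3])
```

```text
2.575 [ 523.32917922 -238.30107393   31.46629711] [ 1.79897225e+02 -1.26178335e-01 -9.43339984e-01] [-0.96066253 -1.83171302  6.04893918] 55.58455604210779 [  1.16210494 -41.11738801 -16.2309587 ]
```

Emit:
{"method": "play_rows", "body": {
  "increments": [
    [0,0,10,0,1],
    [0,0,15,0,1],
    [0,0,15,0,1],
    [0,0,0,0,1],
    [0,0,0,0,1],
    [0,0,0,0,1]
  ]
}}

```text
time_s: 3.32
ee_pos: [522.0, -237.2, 69.7]
ee_rot: [-180.0, 0.1, -1.0]
force: [0.6, -0.5, -3.7]
gripper_width: 55.8
```

Run:
```python
from h import *
s=env.grab_frame('side')
crop('side',s,220,70,160,120,5,'pics/sidez2.png')
st=env.state(); print(st['time_s'],st['ee_pos'],st['ee_rot'],st['force'],st['gripper_width'],st['effort'][:3])
```

```text
3.375 [ 522.07738098 -237.27755907   69.70072205] [-1.79975167e+02  6.72238064e-02 -9.64638263e-01] [-0.18140839 -0.4193114  -3.77589757] 55.973616057125554 [ 5.13909064e-03 -4.59245753e+01 -2.08786279e+01]
```

View pics/sidez2.png

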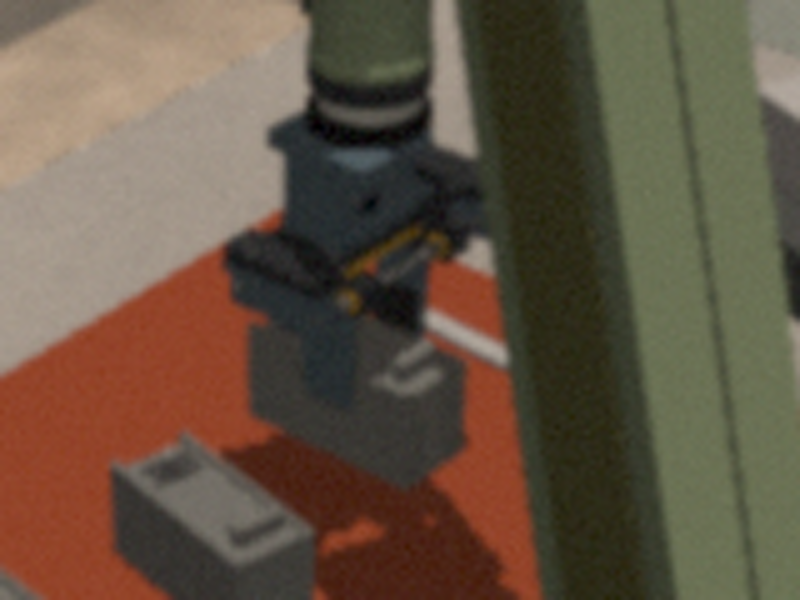

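The side view shows the case level and clear of the bench. The load is 3.75 N (0.37 kg), so this is a light one. I'll stand it down and go to the middle case.

Emit:
{"method": "play_rows", "body": {
  "increments": [
    [0,0,-20,0,1],
    [0,0,-13,0,1],
    [0,0,-5,0,1],
    [0,0,-2,0,1],
    [0,0,0,0,0],
    [0,0,0,0,0],
    [0,0,0,0,0],
    [0,0,30,0,0],
    [0,0,45,0,0],
    [0,0,20,0,0],
    [0,30,0,-2,0],
    [0,40,0,-4,0],
    [0,40,0,-4,0],
    [-2,31,0,-1.5,0],
    [0,0,0,0,0]
  ]
}}

```text
time_s: 5.25
ee_pos: [520.4, -94.9, 125.4]
ee_rot: [-180.0, 0.0, -12.3]
force: [0.1, -0.0, -0.1]
gripper_width: 91.3
```

Run:
```python
from h import *
s=env.grab_frame('side')
crop('side',s,180,70,200,150,4,'pics/sidez3.png')
st=env.state(); print(st['time_s'],st['ee_pos'],st['ee_rot'],st['force'],st['gripper_width'],st['effort'][:3])
```

```text
5.3 [520.68386614 -96.09430076 125.45083174] [ 1.79969671e+02 -3.24583405e-02 -1.23405150e+01] [ 0.59039752 -0.76558367  0.77404118] 91.28188330080341 [  0.92879595 -38.65587115 -20.60476363]
```

View pics/sidez3.png

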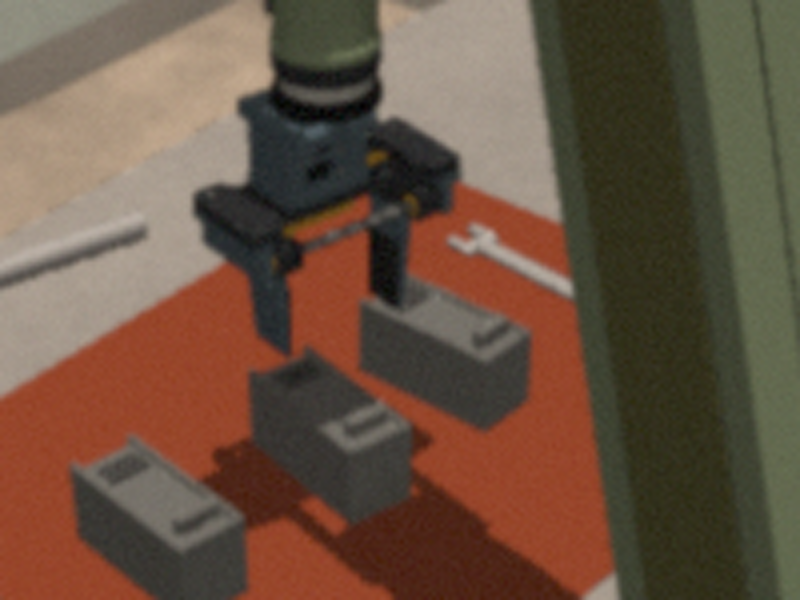

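The right case stands upright again, and the open jaws are above the middle case. Now I heft the middle one.

Emit:
{"method": "play_rows", "body": {
  "increments": [
    [0,0,-40,0,0],
    [0,0,-35,0,0],
    [0,0,-19,0,0],
    [0,0,0,0,0.3],
    [0,0,0,0,1],
    [0,0,0,0,1],
    [0,0,0,0,1],
    [0,0,10,0,1],
    [0,0,15,0,1],
    [0,0,15,0,1],
    [0,0,0,0,1],
    [0,0,0,0,1],
    [0,0,0,0,1],
    [0,0,0,0,1]
  ]
}}

```text
time_s: 7.05
ee_pos: [520.2, -96.4, 70.8]
ee_rot: [180.0, 0.1, -12.5]
force: [-0.5, -1.0, -7.0]
gripper_width: 55.5
```

Run:
```python
from h import *
s=env.grab_frame('side')
crop('side',s,180,70,200,150,4,'pics/sidez4.png')
st=env.state(); print(st['time_s'],st['ee_pos'],st['ee_rot'],st['force'],st['gripper_width'],st['effort'][:3])
```

```text
7.1 [520.27622503 -96.44587293  70.86734409] [ 1.79992641e+02  4.76665665e-02 -1.24655849e+01] [-0.93697027 -0.7556671  -6.68448777] 55.90343420241464 [-1.97055248e-03 -4.36452806e+01 -2.12690699e+01]
```

View pics/sidez4.png

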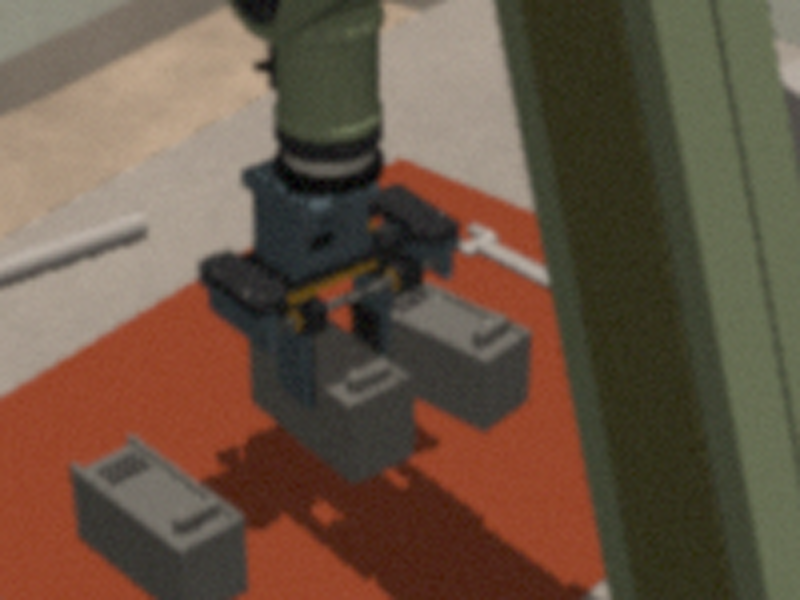

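The middle case is held level and weighs 6.8–7 N (0.7 kg), so this is the heavy one. I'll stand it down, back off, close the fingers and drop behind the ridge.

Emit:
{"method": "play_rows", "body": {
  "increments": [
    [0,0,-20,0,1],
    [0,0,-13,0,1],
    [0,0,-5,0,1],
    [0,0,-2,0,1],
    [0,0,0,0,1],
    [0,0,0,0,0],
    [0,0,0,0,0],
    [0,0,0,0,0],
    [0,0,30,0,0],
    [0,0,45,0,0],
    [-20,4.4,0,0,1],
    [-30,6.6,0,0,1],
    [-26,5.8,0,0,1],
    [0,0,0,0,1],
    [0,0,0,0,1],
    [0,0,-14,0,1],
    [0,0,0,0,1]
  ]
}}

```text
time_s: 9.22
ee_pos: [444.0, -79.6, 90.7]
ee_rot: [180.0, 0.2, -12.5]
force: [-0.8, 0.6, -0.3]
gripper_width: 23.5
```

Run:
```python
from h import *
s=env.grab_frame('side');t=env.grab_frame('top')
crop('side',s,200,110,140,105,6,'pics/sidez5.png')
crop('top',t,250,120,140,90,5,'pics/topz5.png')
st=env.state(); print(st['time_s'],st['ee_pos'],st['ee_rot'],st['force'],st['gripper_width'])
```

```text
9.325 [444.56929519 -79.70175946  91.66562732] [ 1.79994350e+02  6.77615848e-02 -1.24698514e+01] [ 0.17127826 -0.33526311 -0.6008255 ] 16.365828770777608
```

View pics/sidez5.png

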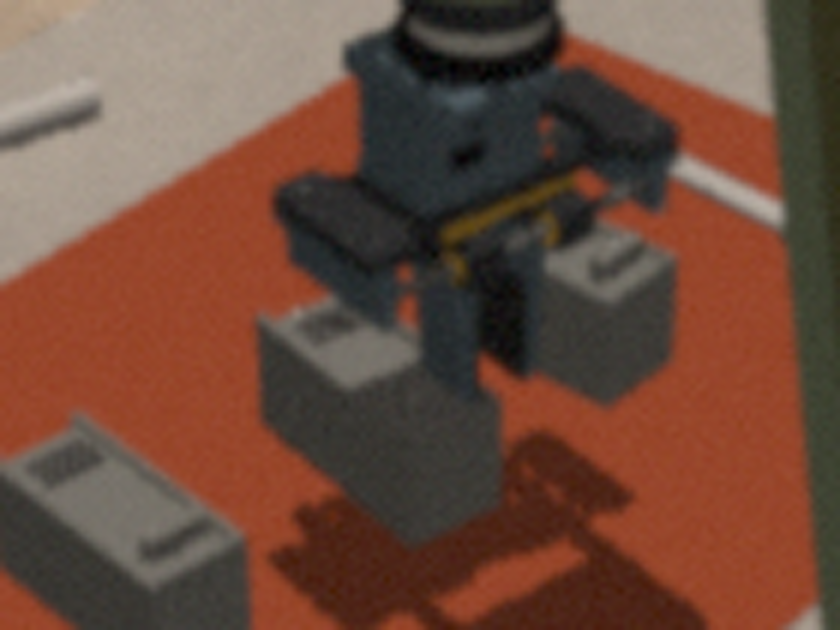

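View pics/topz5.png

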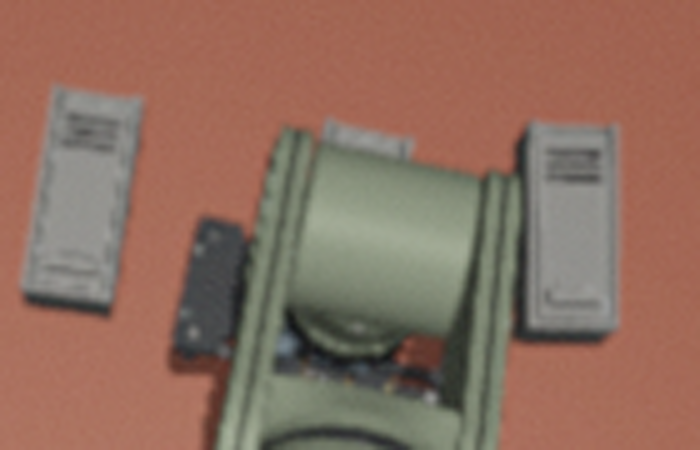

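The fingers are still closing behind the ridge at the case's near end. I'll drop the last 6 mm and push most of the way.

Emit:
{"method": "play_rows", "body": {
  "increments": [
    [0,0,-6,0,1],
    [0,0,0,0,1],
    [0,0,0,0,1],
    [6,-1.3,0,0,1],
    [11.7,-2.6,0,0,1],
    [11.7,-2.6,0,0,1],
    [11.7,-2.6,0,0,1],
    [11.7,-2.6,0,0,1],
    [11.7,-2.6,0,0,1],
    [11.7,-2.6,0,0,1],
    [11.7,-2.6,0,0,1],
    [0,0,0,0,1]
  ]
}}

```text
time_s: 10.82
ee_pos: [533.3, -99.4, 86.2]
ee_rot: [180.0, -0.0, -12.5]
force: [-0.3, 0.2, -0.4]
gripper_width: 0.0
```

Run:
```python
from h import *
s=env.grab_frame('side');t=env.grab_frame('top')
crop('side',s,180,90,160,120,5,'pics/sidez6.png')
crop('top',t,250,90,140,120,5,'pics/topz6.png')
st=env.state(); print(st['time_s'],st['ee_pos'],st['ee_rot'],st['force'],st['gripper_width'])
```

```text
10.925 [532.05821267 -99.10945639  86.09967048] [ 1.79993339e+02  5.18229139e-02 -1.24659631e+01] [ 0.40208955  0.58597156 -0.69653842] 0.12470388653295532
```

View pics/sidez6.png

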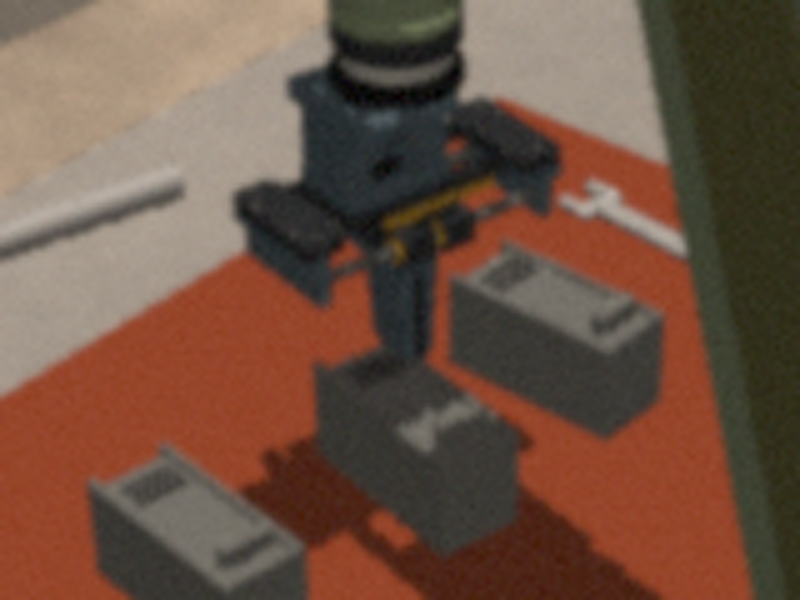

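View pics/topz6.png

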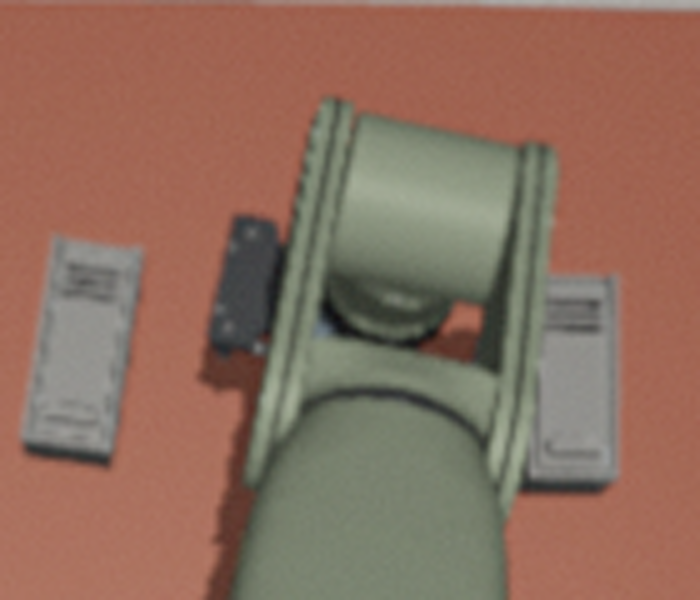

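```bash
python3 - <<'E'
from h import *
P=lambda X:(proj('side',X)-[180,90])*5+2
print('tip',P([[532,-99,72]]))
e=np.array([.976,-.216]);n=np.array([.216,.976]);c=np.array([522.3,-96.8])
for z in (0,68,):
  print(z,[P([[*(c+a*65*e+b*28*n),z]])[0].round() for a,b in((1,1),(1,-1),(-1,-1),(-1,1))])
for l in (0,.090,): print('ridge',l,P([[*(c+(-46+1000*l)*e),80]]),P([[*(c+(-51+1000*l)*e),80]]))
print('lid ends',P([[*(c+(60+90)*e),66]]))
E
python3 - <<'E'
import sys; sys.path.insert(0,'.')
import cv2
im=cv2.imread('pics/sidez6.png')
cv2.imwrite('pics/sidez6b.png',cv2.resize(im[300:570,280:560],None,fx=2.8,fy=2.2,interpolation=cv2.INTER_CUBIC))
E
```

```text
tip [[402.26100342 382.90748521]]
0 [array([315., 453.]), array([388., 421.]), array([516., 522.]), array([442., 558.])]
68 [array([311., 363.]), array([386., 331.]), array([517., 430.]), array([441., 466.])]
ridge 0 [[459.24127681 415.88627263]] [[464.48817844 419.91550225]]
ridge 0.09 [[368.28716015 346.0737314 ]] [[373.17194466 349.82147583]]
lid ends [[270.20193278 288.79873316]]
```

View pics/sidez6b.png

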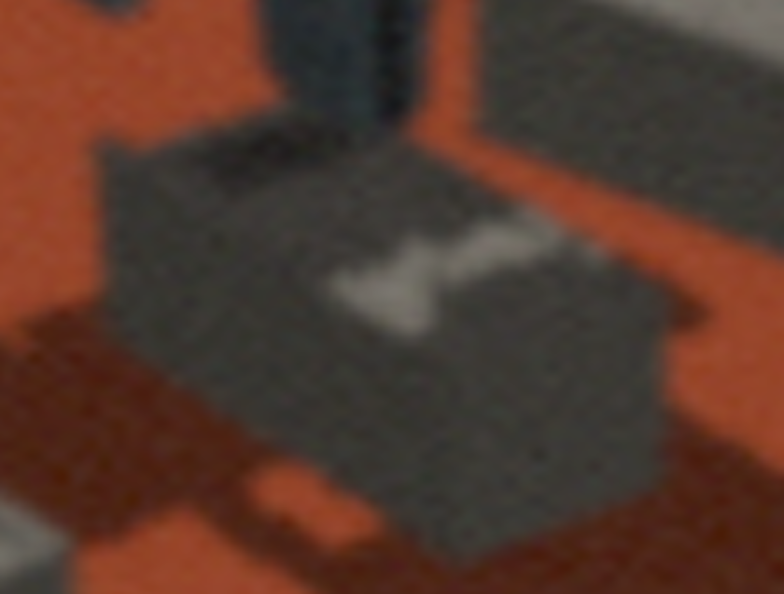

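The lid hasn't moved: the vents are still at the far end, no cavity is visible, and the push force was nil. The fingertip also appears higher than expected. I'll measure its true height from the images.

Run:
```python
from h import *
def vert(px,xy):
    # height on the vertical line at xy closest to the pixel row
    zs=np.arange(0,150,.5); p=proj('side',[[*xy,z] for z in zs]); d=np.linalg.norm(p-px,axis=1); i=d.argmin(); return zs[i],d[i].round(2)
Z=lambda p,k,x0,y0:(np.array(p,float)+.5)/k-.5+[x0,y0]
# now: closed finger, near (camera) finger tip bottom edge centre
print('now',vert(Z((402,362),5,180,90),(532,-99)))
# pic5 TCP(444.6,-79.7,91.7) yaw -12.5; gap 16..23; left finger tip bottom corner nearest
n=np.array([.216,.976]);e=np.array([.976,-.216])
c=np.array([444.6,-79.7])
print('pic5 L finger tip',vert(Z((462,395),6,200,110),c+n*15), 'R',vert(Z((512,375),6,200,110),c-n*15))
# pic3 TCP (520.7,-96.1,125.5) open
c=np.array([520.5,-95.6])
print('pic3 L',vert(Z((275,347),4,180,70),c+n*52),'R',vert(Z((390,302),4,180,70),c-n*52))
s=env.grab_frame('side')
crop('side',s,235,120,50,40,14,'pics/tip.png')
```

```text
now (np.float64(87.0), np.float64(0.05))
pic5 L finger tip (np.float64(96.5), np.float64(2.15)) R (np.float64(95.0), np.float64(2.15))
pic3 L (np.float64(135.5), np.float64(1.24)) R (np.float64(132.0), np.float64(0.99))
```

View pics/tip.png

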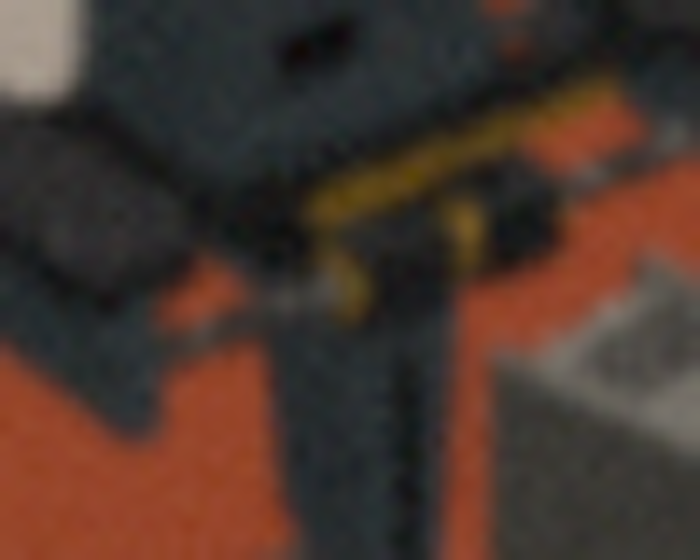

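Run:
```python
from h import *
im=cv2.imread('pics/sidez3.png')
n=np.array([.216,.976]);e=np.array([.976,-.216]);c=np.array([520.6,-95.6])
for zt,col in((111.5,(0,255,0)),(125.5,(255,255,0)),(133,(0,255,255))):
  for s in(1,-1):
    q=np.array([[*(c+a*16*e+s*b*n),zt] for a,b in((1,45.5),(1,59),(-1,59),(-1,45.5))])
    p=((proj('side',q)-[180,70])*4+1.5).round().astype(int)
    cv2.polylines(im,[p],True,col,1)
cv2.imwrite('pics/ov3.png',im[150:450,150:550].repeat(2,0).repeat(2,1))
```

```text
(no output)
```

View pics/ov3.png

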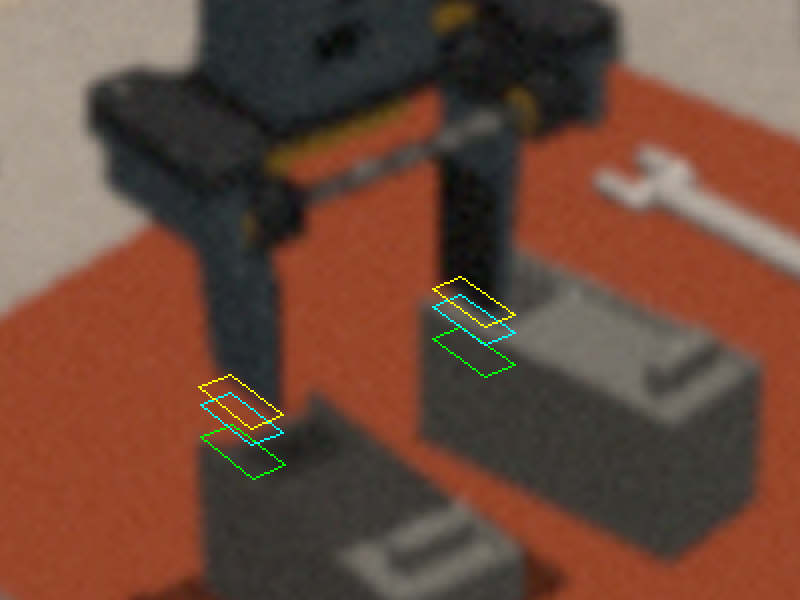

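The finger tips in the pictures sit about 20 mm higher than the nominal 14 mm ahead of the TCP would put them, and the heft picture agrees. So the push passed over the ridge. I'll get the true tip height by lowering the closed fingers gently onto the closed lid, whose top is known to be 66 mm.

Emit:
{"method": "play_rows", "body": {
  "increments": [
    [0,0,-7,0,1],
    [0,0,-6,0,1],
    [0,0,0,0,1]
  ]
}}

```text
time_s: 11.35
ee_pos: [531.7, -99.0, 72.5]
ee_rot: [180.0, 0.1, -12.5]
force: [-0.7, -0.0, -0.7]
gripper_width: 0.5
```

Run:
```python
from h import *
s=env.grab_frame('side')
crop('side',s,220,135,80,60,10,'pics/tip2.png')
st=env.state(); print(st['time_s'],st['ee_pos'],st['force'])
```

```text
11.4 [532.04149393 -99.09194838  72.86782419] [ 0.22048412 -0.03293069 -0.51849737]
```

View pics/tip2.png

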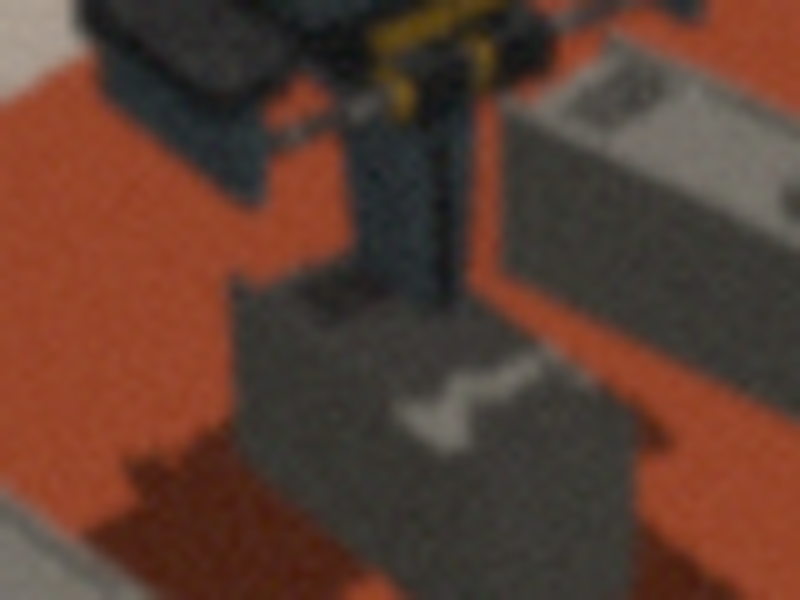

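There is no contact at TCP z = 72.6, where the nominal tips would already be 7 mm inside the lid. That confirms the tips are higher than stated, so I keep lowering.

Emit:
{"method": "play_rows", "body": {
  "increments": [
    [0,0,-4,0,1],
    [0,0,-2,0,1],
    [0,0,0,0,1]
  ]
}}

```text
time_s: 11.78
ee_pos: [532.3, -99.2, 67.1]
ee_rot: [180.0, 0.0, -12.5]
force: [0.0, -0.3, 0.1]
gripper_width: 0.4
```

Emit:
{"method": "play_rows", "body": {
  "increments": [
    [0,0,-2,0,1],
    [0,0,0,0,1]
  ]
}}

```text
time_s: 12.02
ee_pos: [532.3, -99.2, 65.1]
ee_rot: [180.0, 0.0, -12.5]
force: [0.8, 0.2, 0.2]
gripper_width: 0.3
```

Emit:
{"method": "play_rows", "body": {
  "increments": [
    [0,0,-2,0,1],
    [0,0,0,0,1]
  ]
}}

```text
time_s: 12.28
ee_pos: [532.3, -99.2, 63.1]
ee_rot: [180.0, 0.0, -12.5]
force: [0.2, 0.1, 0.4]
gripper_width: 0.0
```

Emit:
{"method": "play_rows", "body": {
  "increments": [
    [0,0,-2,0,1],
    [0,0,0,0,1]
  ]
}}

```text
time_s: 12.52
ee_pos: [532.3, -99.2, 61.1]
ee_rot: [180.0, 0.0, -12.5]
force: [-0.4, 0.7, 0.8]
gripper_width: 0.3
```

Emit:
{"method": "play_rows", "body": {
  "increments": [
    [0,0,-2,0,1],
    [0,0,0,0,1]
  ]
}}

```text
time_s: 12.78
ee_pos: [532.3, -99.2, 59.1]
ee_rot: [180.0, 0.0, -12.5]
force: [0.4, -0.4, 0.7]
gripper_width: 0.3
```

Run:
```python
from h import *
s=env.grab_frame('side')
crop('side',s,220,135,80,60,10,'pics/tip3.png')
```

```text
(no output)
```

View pics/tip3.png

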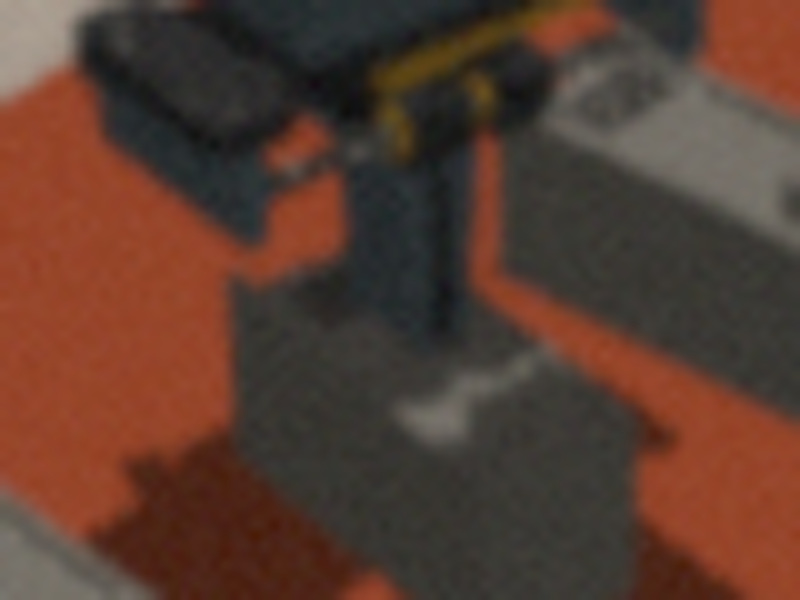

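Run:
```python
from h import *
n=np.array([.216,.976]);e=np.array([.976,-.216]);c=np.array([532.3,-99.2])
zs=np.arange(40,110,.5)
px=(np.array((432,347))+.5)/10-.5+[220,135]
for a,b in((0,0),(-16,0),(-16,13),(-16,-13),(-8,0)):
    p=proj('side',[[*(c+a*e+b*n),z] for z in zs]); d=np.linalg.norm(p-px,axis=1); i=d.argmin(); print(a,b,zs[i],d[i].round(2))
```

```text
0 0 60.5 2.66
-16 0 69.5 0.5
-16 13 75.0 3.08
-16 -13 64.0 4.03
-8 0 65.0 1.09
```

Emit:
{"method": "play_rows", "body": {
  "increments": [
    [0,0,-2,0,1],
    [0,0,0,0,1]
  ]
}}

```text
time_s: 13.08
ee_pos: [532.3, -99.1, 57.1]
ee_rot: [180.0, 0.0, -12.5]
force: [-0.6, -0.4, -0.7]
gripper_width: 0.2
```

Emit:
{"method": "play_rows", "body": {
  "increments": [
    [0,0,-2,0,1],
    [0,0,0,0,1]
  ]
}}

```text
time_s: 13.32
ee_pos: [532.3, -99.2, 55.1]
ee_rot: [180.0, 0.0, -12.5]
force: [0.1, -0.2, 0.4]
gripper_width: 0.3
```

Emit:
{"method": "play_rows", "body": {
  "increments": [
    [0,0,-2,0,1],
    [0,0,0,0,1]
  ]
}}

```text
time_s: 13.58
ee_pos: [533.5, -99.4, 54.6]
ee_rot: [180.0, -0.2, -12.5]
force: [-0.4, -0.3, 6.1]
gripper_width: 0.2
```

Contact came at TCP z ≈ 55, where the lid is at 66. So the real fingertips are about 11 mm *above* the reported TCP, a 25 mm offset from the nominal tool. I'll allow for that from here on. The body's lowest parts matter too, so I'll check their height relative to the tip while I back off.

Emit:
{"method": "play_rows", "body": {
  "increments": [
    [0,0,20,0,1],
    [0,0,25,0,1],
    [-29,6.4,0,0,1],
    [-29,6.4,0,0,1],
    [-29,6.4,0,0,1],
    [0,0,-20,0,1],
    [0,0,-17,0,1],
    [0,0,0,0,1]
  ]
}}

```text
time_s: 14.58
ee_pos: [444.4, -79.8, 60.5]
ee_rot: [180.0, 0.2, -12.5]
force: [-0.5, -0.2, 0.0]
gripper_width: 0.4
```

Run:
```python
from h import *
s=env.grab_frame('side')
crop('side',s,210,110,120,90,6,'pics/s7.png')
st=env.state(); print(st['time_s'],st['ee_pos'],st['force'])
```

```text
14.625 [445.23521171 -79.96060431  61.18035561] [-0.2989258   0.33306311 -0.08511606]
```

View pics/s7.png

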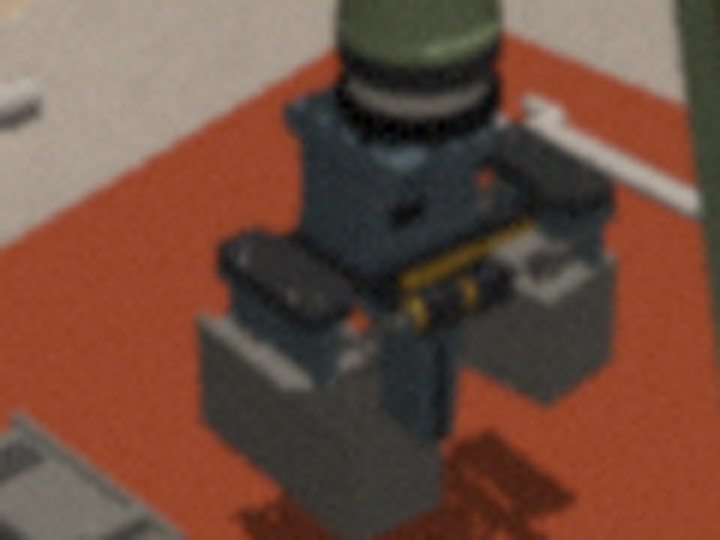

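The closed fingers now stand just behind the ridge, at (420,430) in the crop. Pushing.

Emit:
{"method": "play_rows", "body": {
  "increments": [
    [6,-1.3,0,0,1],
    [11.7,-2.6,0,0,1],
    [11.7,-2.6,0,0,1],
    [11.7,-2.6,0,0,1],
    [0,0,0,0,1]
  ]
}}

```text
time_s: 15.25
ee_pos: [488.1, -89.4, 61.2]
ee_rot: [180.0, -0.1, -12.5]
force: [0.0, -0.0, -0.4]
gripper_width: 0.3
```

Run:
```python
from h import *
s=env.grab_frame('side')
crop('side',s,210,110,120,90,6,'pics/s8.png')
st=env.state(); print(st['time_s'],st['ee_pos'],st['force'])
```

```text
15.3 [487.24826753 -89.24292322  61.15711575] [-0.44930796  0.59146663 -0.3563102 ]
```

View pics/s8.png

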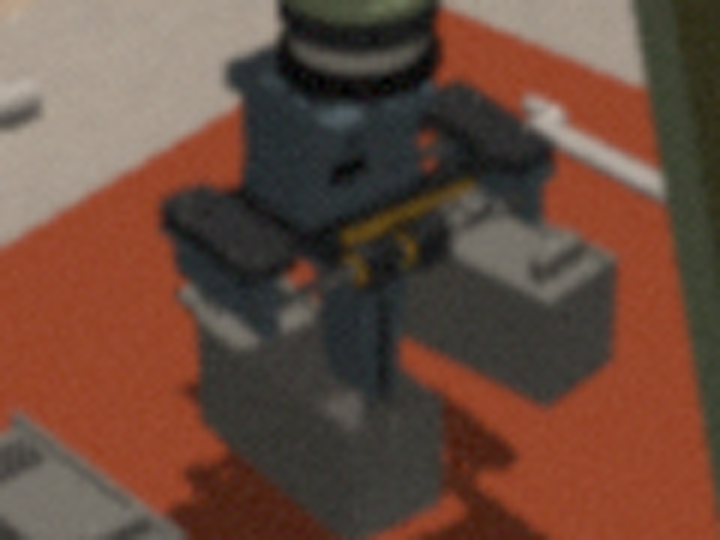

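The lid now overhangs the far end, seen at (185,295), so it's moving. I continue the push.

Emit:
{"method": "play_rows", "body": {
  "increments": [
    [11.7,-2.6,0,0,1],
    [11.7,-2.6,0,0,1],
    [11.7,-2.6,0,0,1],
    [11.7,-2.6,0,0,1],
    [11.7,-2.6,0,0,1],
    [8,-1.8,0,0,1],
    [0,0,0,0,1]
  ]
}}

```text
time_s: 16.18
ee_pos: [554.3, -104.1, 61.4]
ee_rot: [-180.0, -0.1, -12.5]
force: [-1.2, -0.0, -0.9]
gripper_width: 0.3
```

Run:
```python
from h import *
s=env.grab_frame('side')
crop('side',s,190,90,130,105,6,'pics/s9.png')
st=env.state(); print(st['time_s'],st['ee_pos'],st['force'])
n=np.array([.216,.976]);e=np.array([.976,-.216]);c=np.array([522.3,-96.8])
for l in (85,95,105):
    print(l,[((proj('side',[[*(c+(65+l-5)*e+b*n),66]])[0]-[190,90])*6+2.5).round() for b in(23,-23)])
```

```text
16.225 [ 553.8189601  -103.95284258   61.49031358] [-0.22321734  0.46746673  0.11721148]
85 [array([233., 366.]), array([306., 336.])]
95 [array([222., 357.]), array([295., 328.])]
105 [array([212., 349.]), array([284., 320.])]
```

View pics/s9.png

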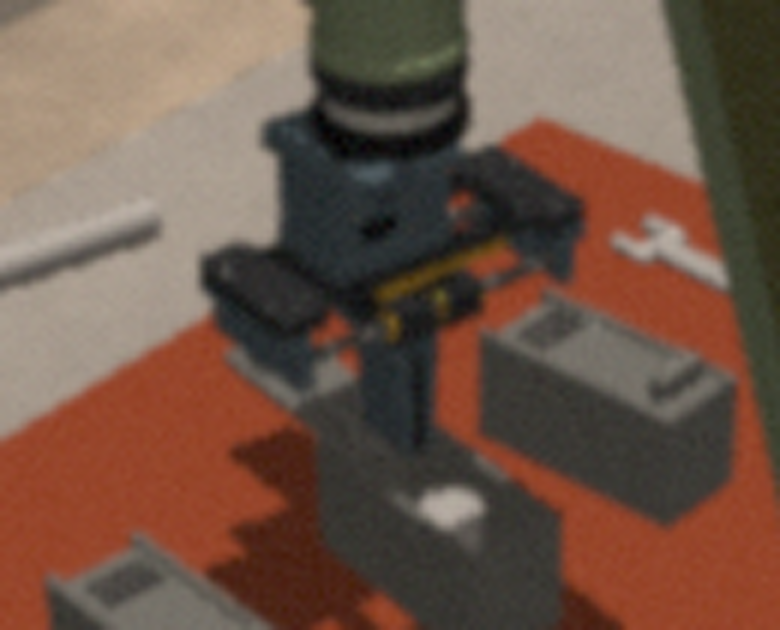

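The cavity is open and the cylinder shows at (455,505). The lid end at (228,358) corresponds to about 90 mm, so I push the last bit slowly and watch the force.

Emit:
{"method": "play_rows", "body": {
  "increments": [
    [4,-0.9,0,0,1],
    [4,-0.9,0,0,1],
    [0,0,0,0,1]
  ]
}}

```text
time_s: 16.6
ee_pos: [559.4, -105.2, 61.3]
ee_rot: [-180.0, 0.2, -12.5]
force: [-5.8, 1.1, 3.2]
gripper_width: 0.4
```

Emit:
{"method": "play_rows", "body": {
  "increments": [
    [2,-0.4,0,0,1],
    [2,-0.4,0,0,1],
    [0,0,0,0,1]
  ]
}}

```text
time_s: 16.98
ee_pos: [562.9, -106.0, 61.5]
ee_rot: [180.0, 0.3, -12.5]
force: [-6.8, 1.1, 6.3]
gripper_width: 0.4
```

Run:
```python
from h import *
s=env.grab_frame('side')
crop('side',s,190,90,130,105,6,'pics/s10.png')
st=env.state(); print(st['time_s'],st['ee_pos'],st['force'])
```

```text
17.025 [ 562.78455899 -105.97546818   61.47497659] [-6.64643242  1.8788287   5.56578604]
```

View pics/s10.png

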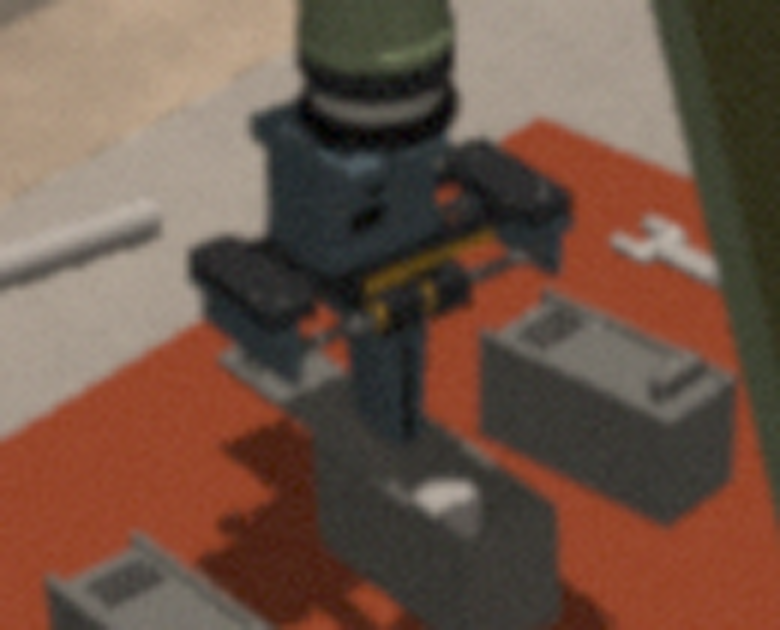

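A 6.8 N reaction shows the lid is against its end stop, so it's fully open. I retreat, rise, turn the jaws by 90°, and clear the view to measure the cylinder.

Emit:
{"method": "play_rows", "body": {
  "increments": [
    [-10,2.2,0,0,1],
    [0,0,30,0,1],
    [0,0,50,0,0.6],
    [-10,20,20,10,0.5],
    [-10,30,0,10,0.3],
    [-10,30,0,10,0.2],
    [-10,30,0,10,0.2],
    [-10,30,0,10,0.2],
    [-10,30,0,10,0.2],
    [-10,25,0,10,0.2],
    [0,0,0,10,0.2],
    [0,0,0,10,0.2]
  ]
}}

```text
time_s: 18.52
ee_pos: [485.3, 91.2, 161.5]
ee_rot: [179.9, -0.0, 77.9]
force: [-0.3, 0.6, -0.6]
gripper_width: 72.7
```

Run:
```python
from h import *
s=env.grab_frame('side'); t=env.grab_frame('top')
crop('side',s,190,110,130,100,6,'pics/s11.png')
crop('top',t,280,100,80,100,6,'pics/t11.png')
cv2.imwrite('pics/side11.png',s[:,:,::-1]);cv2.imwrite('pics/top11.png',t[:,:,::-1])
st=env.state(); print(st['time_s'],st['ee_pos'],st['ee_rot'],st['qpos'],st['force'],st['gripper_width'])
```

```text
18.625 [485.32717597  90.92708214 161.43830751] [ 1.79899085e+02 -3.73406138e-02  7.75379605e+01] [ 9.27882067e+00  1.27926716e+01  1.03706319e+02 -3.01475651e-03
  6.33934409e+01  2.17422407e+01] [-0.10402857 -0.51667035  0.52223534] 72.8514666799072
```

View pics/s11.png

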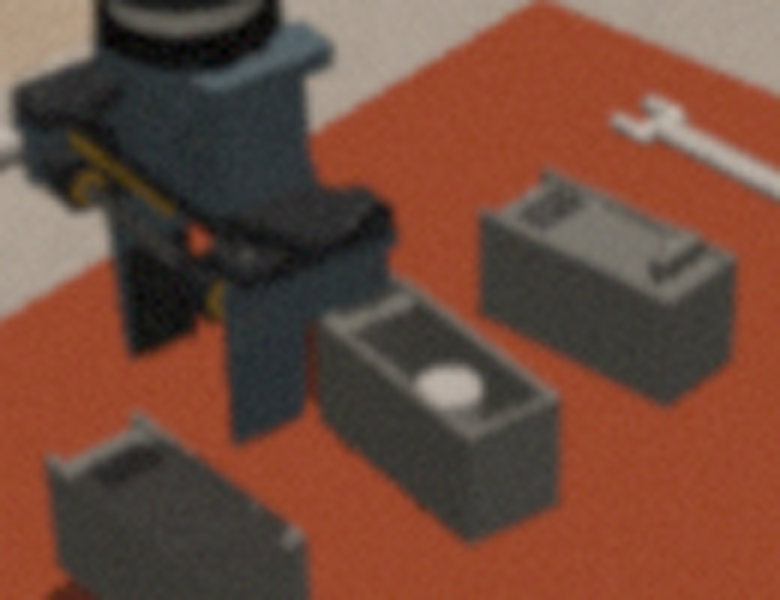

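View pics/t11.png

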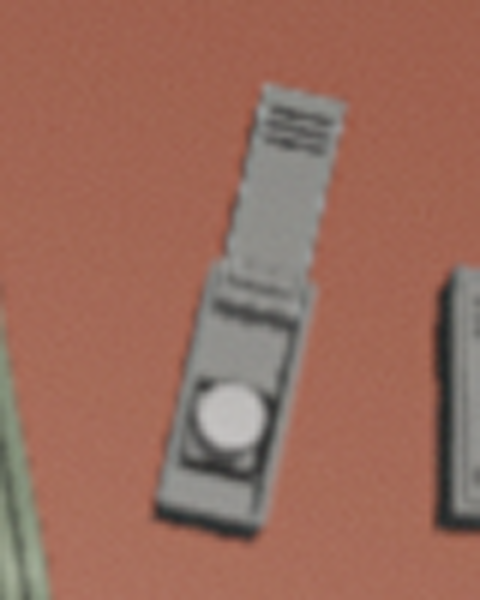

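The lid is fully open and the steel cylinder is visible, in the top crop at about (230,416) and in the side crop at about (449,386). I'll fit both the cylinder and the platen disc.

Run:
```python
from h import *
def blob(im,x0,y0,w,h,th):
    g=cv2.cvtColor(im,cv2.COLOR_BGR2GRAY)[y0:y0+h,x0:x0+w]
    g=cv2.resize(g,None,fx=4,fy=4,interpolation=cv2.INTER_CUBIC)
    m=(g>th).astype(np.uint8)
    c=max(cv2.findContours(m,cv2.RETR_EXTERNAL,cv2.CHAIN_APPROX_NONE)[0],key=cv2.contourArea)
    el=cv2.fitEllipse(c); return (np.array(el[0])+.5)/4-.5+[x0,y0], np.array(el[1])/4
t=cv2.imread('pics/top11.png'); s=cv2.imread('pics/side11.png'); t0=cv2.imread('pics/top0.png'); s0=cv2.imread('pics/side0.png')
def rep(name,tt,ss,z,dt,ds,tb,sb,tht,ths):
    for th in tht:
        p,a=blob(tt,*tb,th); print(name,'top',th,p.round(1),a.round(1),onz('top',[p],z)[0].round(1))
    for th in ths:
        q,b=blob(ss,*sb,th); print(name,'side',th,q.round(1),b.round(1),onz('side',[q],z)[0].round(1))
rep('slug',t,s,55,34,34,(308,158,24,24),(252,160,26,26),(175,185,195),(130,140,150))
rep('platen',t0,s0,52,60,60,(195,135,36,36),(150,210,40,30),(170,185,200),(120,135,150))
```

```text
slug top 175 [318.1 168.9] [9.1 9.4] [514.3 -94.5  55. ]
slug top 185 [318.1 169.1] [8.2 8.6] [513.8 -94.6  55. ]Traceback (most recent call last):
  File "<stdin>", line 14, in <module>
  File "<stdin>", line 11, in rep
  File "<stdin>", line 6, in blob
ValueError: max() iterable argument is empty
```

Run:
```python
from h import *
def blob(im,x0,y0,w,h,f):
    g=cv2.cvtColor(im,cv2.COLOR_BGR2GRAY)[y0:y0+h,x0:x0+w]
    g=cv2.GaussianBlur(cv2.resize(g,None,fx=4,fy=4,interpolation=cv2.INTER_CUBIC),(5,5),1)
    hi=np.percentile(g,97); th=f*hi
    m=(g>th).astype(np.uint8)
    c=max(cv2.findContours(m,cv2.RETR_EXTERNAL,cv2.CHAIN_APPROX_NONE)[0],key=cv2.contourArea)
    el=cv2.fitEllipse(c); return (np.array(el[0])+.5)/4-.5+[x0,y0], np.array(el[1])/4,th
t=cv2.imread('pics/top11.png'); s=cv2.imread('pics/side11.png'); t0=cv2.imread('pics/top0.png'); s0=cv2.imread('pics/side0.png')
def rep(name,tt,ss,z,tb,sb):
  for f in(.8,.87,.92):
    for n,im,b in(('top',tt,tb),('side',ss,sb)):
        p,a,th=blob(im,*b,f); print(name,n,f,p.round(1),a.round(1),onz(n,[p],z)[0].round(1))
rep('slug',t,s,55,(308,158,24,24),(254,162,24,24))
rep('platen',t0,s0,52,(195,135,36,36),(150,210,40,30))
```

```text
slug top 0.8 [318.1 168.8] [10.2 10.5] [514.7 -94.5  55. ]
slug side 0.8 [264.5 174.1] [5.9 9.7] [511.1 -94.5  55. ]
slug top 0.87 [318.1 168.9] [9.6 9.9] [514.5 -94.5  55. ]
slug side 0.87 [264.5 174.1] [5.3 9.1] [511.2 -94.7  55. ]
slug top 0.92 [318.1 168.9] [9.1 9.4] [514.3 -94.6  55. ]
slug side 0.92 [264.5 174.1] [4.7 8.4] [511.3 -94.9  55. ]
platen top 0.8 [212.1 151.1] [18.3 18.8] [569.2 234.8  52. ]
platen side 0.8 [167.9 223.4] [14.3 21.7] [567.4 234.8  52. ]
platen top 0.87 [212.1 151.1] [17.7 18.2] [569.1 234.8  52. ]
platen side 0.87 [167.9 223.4] [13.4 20.9] [567.4 234.8  52. ]
platen top 0.92 [212.1 151.1] [17.2 17.7] [569.1 234.8  52. ]
platen side 0.92 [168.  223.3] [12.7 20.3] [567.5 234.6  52. ]
```

Both views agree: the cylinder is at (513,-94.5) and the platen at (568,234.8). The cylinder's y also matches the case axis from the heft, at -94.8. Before reaching in, I check the underside of the gripper body, since the open ridge (80 mm) will be beneath it.

Run:
```python
from h import *
im=cv2.imread('pics/s11.png')
n=np.array([.216,.976]);e=np.array([.976,-.216]);c=np.array([485.3,91])
f=lambda X:((proj('side',X)-[190,110])*6+2.5).round().astype(int)
for zb,col in((226.5,(0,255,255)),(251.5,(0,255,0))):
    q=[[*(c+a*89*e+b*38*n),zb] for a,b in((1,1),(1,-1),(-1,-1),(-1,1))]
    cv2.polylines(im,[f(q)],True,col,1)
for zt,col in((172.5,(255,255,255)),(147.5,(0,0,255))):
  for sg in(1,-1):
    q=[[*(c+sg*a*e+b*16*n),zt] for a,b in((36.4,1),(50,1),(50,-1),(36.4,-1))]
    cv2.polylines(im,[f(q)],True,col,1)
cv2.imwrite('pics/ov11.png',im)
```

```text
(no output)
```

View pics/ov11.png

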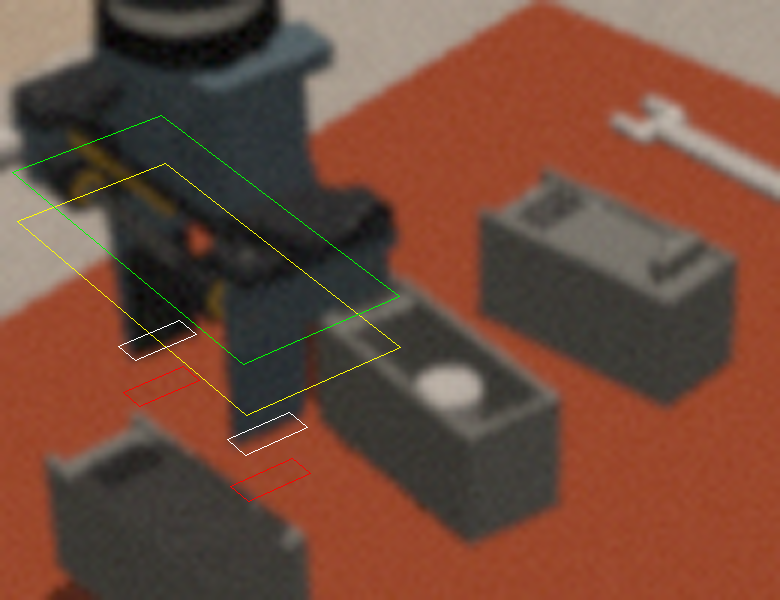

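The white boxes (tips 11 mm above the TCP) and the green frame (body 79 mm above the tips) match the picture. With the tips at 20 mm the body clears the ridge by about 19 mm. Now I move over the cylinder.

Emit:
{"method": "play_rows", "body": {
  "increments": [
    [4.6,-31,0,0,0.36],
    [4.6,-31,0,0,0.36],
    [4.6,-31,0,0,0.36],
    [4.6,-31,0,0,0.36],
    [4.6,-31,0,0,0.36],
    [4.7,-30.5,0,0,0.36],
    [0,0,-35,0,0.36],
    [0,0,-30,0,0.36],
    [0,0,0,0,0.36]
  ],
  "newtons": 45
}}

```text
time_s: 19.75
ee_pos: [511.1, -94.7, 94.5]
ee_rot: [-179.8, 0.0, 77.4]
force: [0.1, 0.7, 0.3]
gripper_width: 58.2
```

Run:
```python
from h import *
s=env.grab_frame('side')
crop('side',s,190,90,130,105,6,'pics/s12.png')
st=env.state(); print(st['time_s'],st['ee_pos'],st['ee_rot'],st['force'],st['gripper_width'])
```

```text
19.8 [512.53272242 -94.86968683  96.04942216] [-1.79955964e+02  6.84389667e-04  7.74131520e+01] [-0.17119178 -0.13494729  0.6616962 ] 58.496750691610735
```

View pics/s12.png

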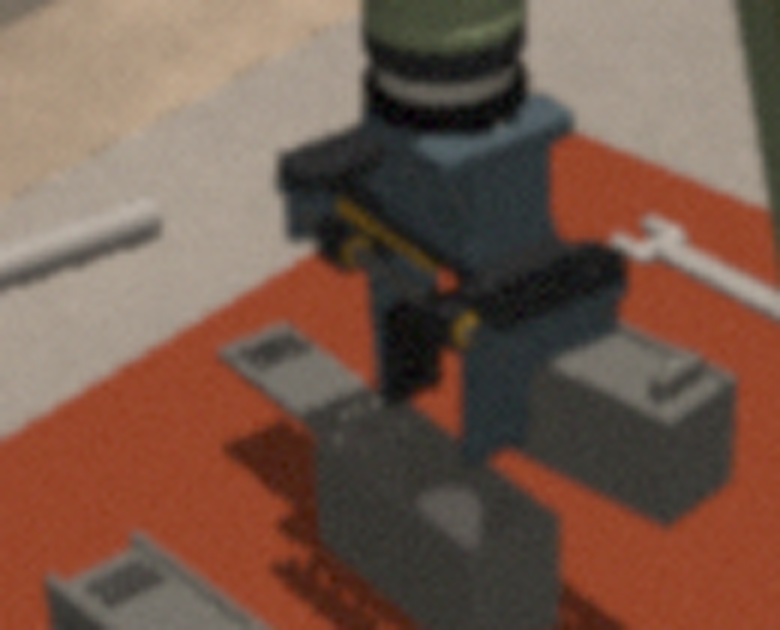

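The jaws line up with the case's length above the cylinder at (450,510). I descend in two stages with a force check between them.

Emit:
{"method": "play_rows", "body": {
  "increments": [
    [0,0,-25,0,0.36],
    [0,0,-20,0,0.36],
    [0,0,-10,0,0.36],
    [0,0,0,0,0.36]
  ]
}}

```text
time_s: 20.3
ee_pos: [513.2, -94.8, 41.8]
ee_rot: [179.9, -0.0, 77.5]
force: [0.3, 0.2, 0.0]
gripper_width: 58.4
```

Emit:
{"method": "play_rows", "body": {
  "increments": [
    [0,0,-16,0,0.36],
    [0,0,-15,0,0.36],
    [0,0,0,0,0.36]
  ]
}}

```text
time_s: 20.68
ee_pos: [512.2, -94.7, 9.7]
ee_rot: [-179.9, 0.0, 77.5]
force: [1.0, -1.1, -0.9]
gripper_width: 58.3
```

No contact. Closing on the cylinder.

Emit:
{"method": "play_rows", "body": {
  "increments": [
    [0,0,0,0,1],
    [0,0,0,0,1],
    [0,0,0,0,1],
    [0,0,0,0,1]
  ]
}}

```text
time_s: 21.18
ee_pos: [514.1, -95.1, 10.9]
ee_rot: [179.8, -0.0, 77.5]
force: [2.4, -0.3, 1.4]
gripper_width: 33.1
```

Emit:
{"method": "play_rows", "body": {
  "increments": [
    [0,0,5,0,1],
    [0,0,10,0,1],
    [0,0,20,0,1],
    [0,0,30,0,1],
    [0,0,35,0,1],
    [0,0,20,0,1],
    [0,0,0,0,1],
    [0,0,0,0,1]
  ]
}}

```text
time_s: 22.18
ee_pos: [511.3, -94.5, 129.2]
ee_rot: [-179.8, 0.0, 77.5]
force: [-0.8, 0.7, -4.8]
gripper_width: 32.9
```

Run:
```python
from h import *
s=env.grab_frame('side')
crop('side',s,190,80,130,105,6,'pics/s13.png')
st=env.state(); print(st['time_s'],st['ee_pos'],st['ee_rot'],st['force'],st['gripper_width'])
```

```text
22.225 [511.31141902 -94.50745642 128.93528704] [-1.79807312e+02  3.31767050e-03  7.75302702e+01] [ 0.07309557 -0.02411823 -4.29210037] 33.56562528996021
```

View pics/s13.png

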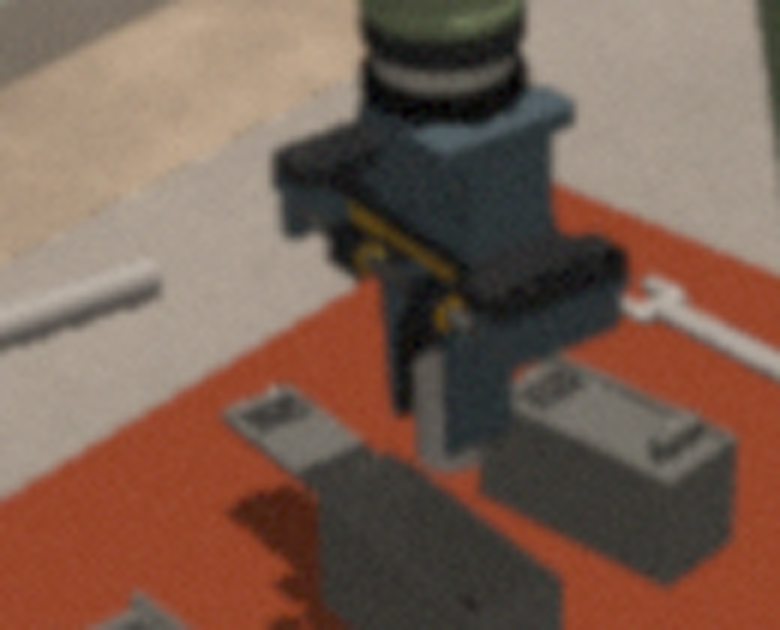

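The cylinder hangs upright in the jaws and weighs about 4.3 N, with the case still standing. I carry it over the platen.

Emit:
{"method": "play_rows", "body": {
  "increments": [
    [2.5,15,0,0,1],
    [5,30,0,0,1],
    [6.9,41,0,0,1],
    [6.9,41,0,0,1],
    [6.9,41,0,0,1],
    [6.9,41,0,0,1],
    [6.9,41,0,0,1],
    [6,36,0,0,1],
    [4.7,28,0,0,1],
    [2.5,15.4,0,0,1],
    [0,0,0,0,1],
    [0,0,-25,0,1],
    [0,0,-25,0,1],
    [0,0,-10,0,1],
    [0,0,0,0,1],
    [0,0,0,0,1]
  ]
}}

```text
time_s: 24.22
ee_pos: [568.7, 234.6, 71.4]
ee_rot: [179.9, -0.1, 77.5]
force: [-0.5, -0.3, -4.4]
gripper_width: 33.3
```

Run:
```python
from h import *
s=env.grab_frame('side');t=env.grab_frame('top')
crop('side',s,110,140,130,105,6,'pics/s14.png')
crop('top',t,150,100,130,105,6,'pics/t14.png')
st=env.state(); print(st['time_s'],st['ee_pos'],st['ee_rot'],st['force'],st['gripper_width'])
f=lambda X:((proj('side',X)-[110,140])*6+2.5).round()
p=[[568.2,234.8,52],[568.2,234.8,66],[568.2-30,234.8,52],[568.2+30,234.8,52],[568.2,264.8,52],[568.2,204.8,52]]
print(f(p))
```

```text
24.325 [568.66359936 234.77646053  71.45632336] [ 1.79888824e+02 -6.88260412e-02  7.75263720e+01] [ 0.74281217  0.91511814 -4.16323329] 33.27397878938557
[[349. 502.]
 [345. 478.]
 [394. 531.]
 [305. 473.]
 [297. 537.]
 [399. 468.]]
```

View pics/s14.png

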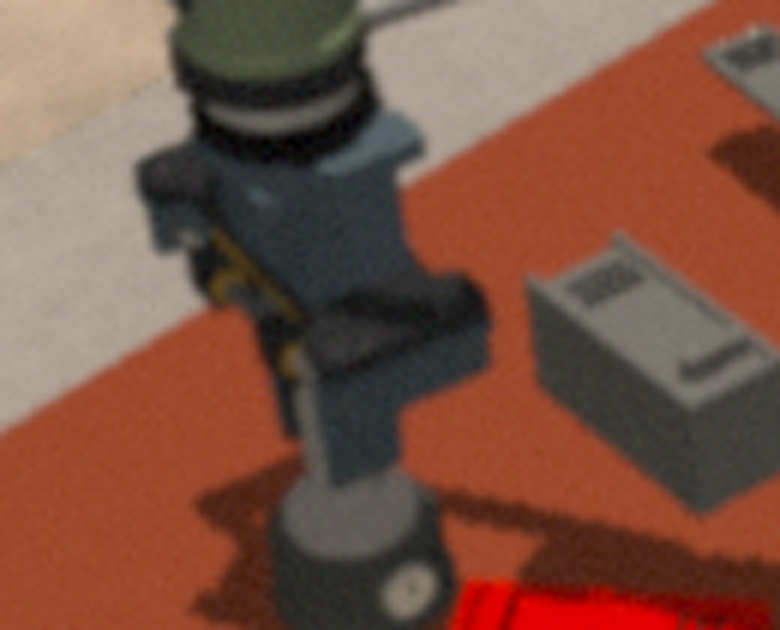

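View pics/t14.png

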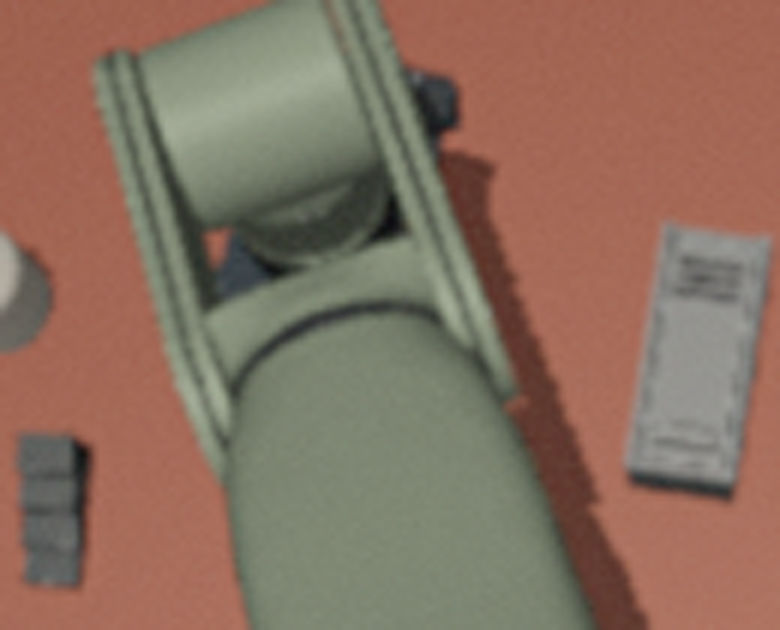

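The cylinder is above the platen, with its bottom about 15 mm over it and the measured xy at the platen centre. I lower to contact, then press.

Emit:
{"method": "play_rows", "body": {
  "increments": [
    [0,0,-8,0,1],
    [0,0,-4,0,1],
    [0,0,-2,0,1],
    [0,0,0,0,1]
  ]
}}

```text
time_s: 24.82
ee_pos: [567.6, 234.6, 56.6]
ee_rot: [-180.0, 0.0, 77.5]
force: [-2.1, -1.0, 0.6]
gripper_width: 33.1
```

Emit:
{"method": "play_rows", "body": {
  "increments": [
    [0,0,-2,0,1],
    [0,0,-2,0,1],
    [0,0,0,0,1]
  ]
}}

```text
time_s: 25.2
ee_pos: [567.7, 234.6, 52.6]
ee_rot: [-180.0, 0.0, 77.5]
force: [-3.3, -0.2, 4.7]
gripper_width: 33.2
```

Emit:
{"method": "play_rows", "body": {
  "increments": [
    [0,0,-2,0,1],
    [0,0,-2,0,1],
    [0,0,0,0,1]
  ]
}}

```text
time_s: 25.58
ee_pos: [567.7, 234.6, 49.8]
ee_rot: [180.0, -0.0, 77.5]
force: [-6.1, -1.8, 12.2]
gripper_width: 33.1
```

The net reading of 12 N up plus 4 N of weight is about 16 N on the platen, and the travel has stopped, so it is bottoming. I press slightly more, hold, and then take a picture.

Emit:
{"method": "play_rows", "body": {
  "increments": [
    [0,0,-1.5,0,1],
    [0,0,0,0,1],
    [0,0,0,0,1],
    [0,0,0,0,1]
  ]
}}

```text
time_s: 26.08
ee_pos: [567.8, 234.6, 49.8]
ee_rot: [180.0, -0.0, 77.5]
force: [-7.7, -2.5, 19.1]
gripper_width: 33.1
```

Run:
```python
from h import *
s=env.grab_frame('side')
crop('side',s,110,140,130,105,6,'pics/s15.png')
st=env.state(); print(st['time_s'],st['ee_pos'],st['ee_rot'],st['force'],st['torque'],st['gripper_width'])
```

```text
26.125 [567.76830142 234.64412476  49.747722  ] [ 1.79958885e+02 -3.60153397e-02  7.75284199e+01] [-8.0326694  -2.9929194  18.40653772] [-0.484271    1.6680567   0.05952897] 33.40419354641442
```

View pics/s15.png

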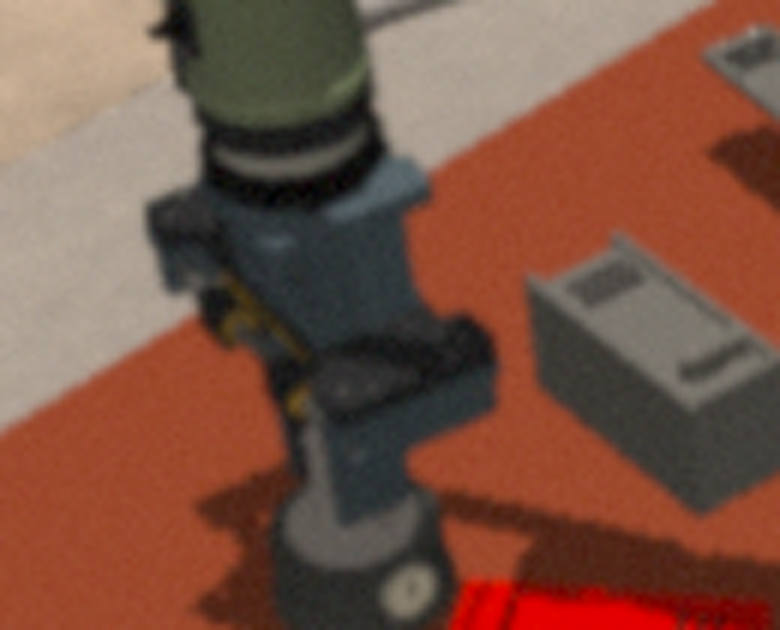

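TCP z stays at 49.8 while the force rises from 12 to 19 N, so the platen is on its stop, and it has been held there for over 0.5 s. Now I let it rise.

Emit:
{"method": "play_rows", "body": {
  "increments": [
    [0,0,-0.5,0,1],
    [0,0,3,0,1],
    [0,0,3,0,1],
    [0,0,2,0,1],
    [0,0,2,0,1],
    [0,0,0,0,1],
    [0,0,0,0,1]
  ]
}}

```text
time_s: 27.0
ee_pos: [567.8, 234.6, 55.9]
ee_rot: [-180.0, 0.0, 77.5]
force: [-4.1, -0.6, 0.8]
gripper_width: 33.2
```

Emit:
{"method": "play_rows", "body": {
  "increments": [
    [0,0,0.7,0,1],
    [0,0,0,0,1],
    [0,0,0,0,1]
  ]
}}

```text
time_s: 27.38
ee_pos: [567.9, 234.7, 56.9]
ee_rot: [180.0, 0.0, 77.5]
force: [-3.2, -0.7, 0.3]
gripper_width: 33.3
```

The gripper reading is about zero, so the platen carries the cylinder's weight. Opening.

Emit:
{"method": "play_rows", "body": {
  "increments": [
    [0,0,0,0,0.55],
    [0,0,0,0,0.45],
    [0,0,0,0,0.36],
    [0,0,0,0,0.3],
    [0,0,0,0,0.3]
  ]
}}

```text
time_s: 28.0
ee_pos: [568.0, 234.6, 57.0]
ee_rot: [180.0, -0.0, 77.5]
force: [0.7, -0.8, -0.0]
gripper_width: 63.6
```

Emit:
{"method": "play_rows", "body": {
  "increments": [
    [0,0,15,0,0.3],
    [0,0,30,0,0.3],
    [0,0,45,0,0.3],
    [0,-20,30,0,0.3],
    [-20,-50,0,0,0.3],
    [-20,-50,0,0,0.3],
    [-20,-50,0,0,0.3],
    [-10,-40,0,0,0.3],
    [0,0,0,0,0.3]
  ]
}}

```text
time_s: 29.12
ee_pos: [497.4, 22.6, 178.3]
ee_rot: [179.9, -0.0, 77.3]
force: [0.1, 0.4, -0.6]
gripper_width: 64.1
```

Run:
```python
from h import *
s=env.grab_frame('side');t=env.grab_frame('top')
cv2.imwrite('pics/side16.png',s[:,:,::-1]);cv2.imwrite('pics/top16.png',t[:,:,::-1])
crop('side',s,130,170,110,90,7,'pics/s16.png')
crop('top',t,185,125,60,60,10,'pics/t16.png')
st=env.state(); print(st['time_s'],st['ee_pos'],st['force'],st['gripper_width'])
```

```text
29.225 [498.42722416  24.70877459 177.98066408] [-0.2333932   0.42720839 -0.13551697] 63.72322778092244
```

View pics/s16.png

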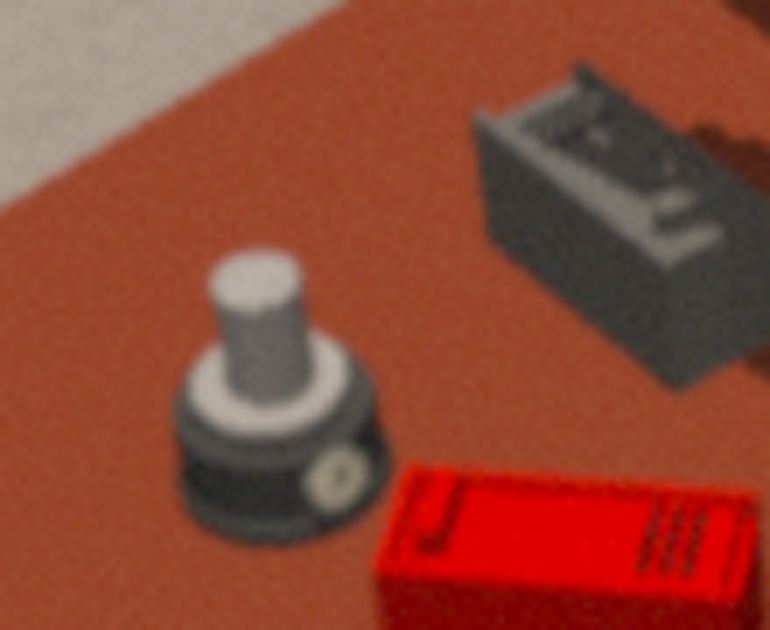

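View pics/t16.png

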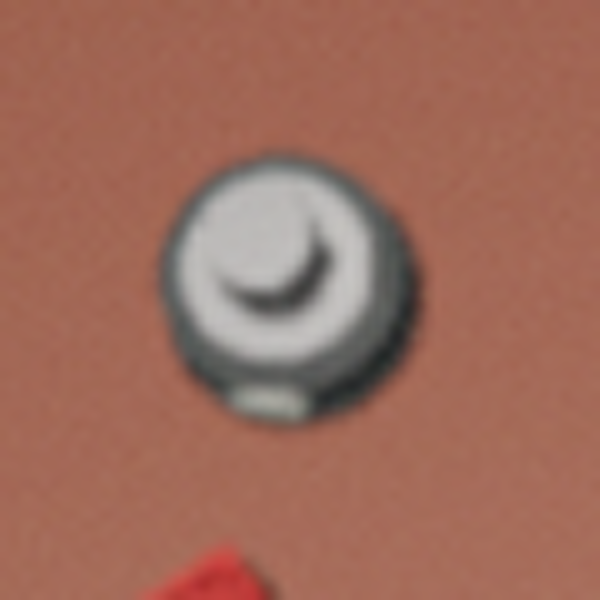

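View pics/side16.png

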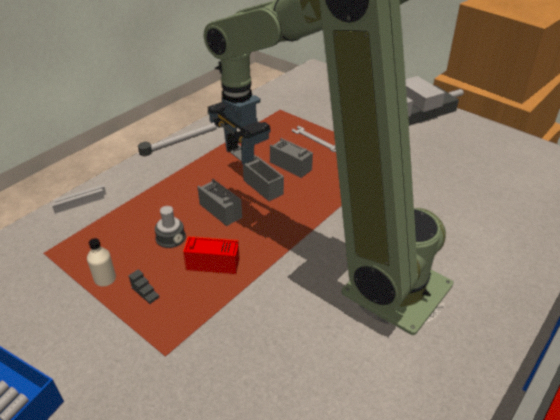

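Run:
```python
from h import *
q=(np.array([[256,281]])+.5)/7-.5+[130,170]; p=(np.array([[264,243]])+.5)/10-.5+[185,125]
r=(np.array([[270,385]])+.5)/7-.5+[130,170]; pp=(np.array([[277,265]])+.5)/10-.5+[185,125]
print('slug top side',onz('side',q,102)[0].round(1),'top',onz('top',p,102)[0].round(1))
print('platen side',onz('side',r,52)[0].round(1),'top',onz('top',pp,52)[0].round(1))
n=0
K=lambda c:cal(c)[2:]
# triangulated height of the cylinder's top centre
A=[];b=[]
for c,u in(('side',q),('top',p)):
    C,D=ray(c,u); d=D[0]/np.linalg.norm(D[0]); P=np.eye(3)-np.outer(d,d); A.append(P); b.append(P@C)
print('slug top triangulated',np.linalg.solve(sum(A),sum(b)).round(1))
```

```text
slug top side [563.7 235.6 102. ] top [564.6 232.  102. ]
platen side [563.3 237.7  52. ] top [569.2 234.4  52. ]
slug top triangulated [566.  233.   98.9]
```

Everything is standing as required, so I hand the job in.

Run:
```python
from workcell import env
print(env.job_done()); print(env.state()['time_s'])
```

```text
the job is handed in; nothing more can be done
None
the job is handed in; nothing more can be done
```

The job is handed in, at about 29 s of the 72 s allowed; it reports no verdict. The steel cylinder stands upright and released on the raised platen.

- **Hefting:** the right case weighed about 3.75 N, so it is light, and I stood it down unopened. The middle case weighed about 6.8–7 N, so it is the heavy one, and I stood it down too. I did not heft or touch the left case.
- **Lid and cylinder:** I slid the middle lid open to its stop (about 7 N reaction) and lifted the cylinder out. It weighed about 4.3 N.
- **Platen:** I pressed until the height stayed at 49.8 mm while the reading rose from 12 to 19 N, which means it was fully down, and held it there for over 0.5 s. I then let it rise and released the cylinder.

**Last checks:**
- The final images show the cylinder within about 5 mm of the platen's centre, against the 15 mm allowed.
- The triangulated top of the cylinder is 99 mm. It should be about 102 mm, which is within measuring error.
- All three cases are upright, and the bottle, step block and red look-alike look unmoved. Only part of the wrench shows, and the arm was nowhere near it.
- The arm is clear of everything.

**What disagreed:**
- The fingertips sit about 11 mm above the reported TCP rather than 14 mm ahead of it. My first lid push therefore passed over the ridge without touching it. I measured the real height by touching the closed lid and corrected for it.
- The two cameras differ by about 4 mm in x.
- Pushing the lid onto its stop probably moved the middle case a few millimetres.

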